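# Clamp the assembly square into a glued box corner with a snap-over flap

### The job

Tip the red flap of the glue-up jig open so that it snaps back to its stop and stays there, then lift the blue assembly square out of its wooden cradle by its short leg, lay it flat on the bare bench and let go. Take it again by its long leg, lay it flat in the jig in the inside corner of the two dark box sides and press it firmly against both sides at once, so that it sits flush without gaps. Then let go and tip the flap back over so that it snaps shut and its rubber foot clamps the square there; leave the spool and the wax block where they are.

Things in the scene. Friction and masses are not known exactly. Their poses are not given: they have to be found in the camera images.
- jig: glue-up jig fixed to the bench: plywood base 250 x 190 x 12 mm (x, y, z), origin at the centre of the underside. Two dark box sides on it form an inside corner open to -x and -y; the red snap flap is hinged +x of the back side. Jig and cradle stand left and right of the middle, either way round; the bench between them (x 0.45 to 0.63, y -0.08 to 0.08) is bare.
- jig_corner (a point): inside corner of the two box sides at the top of the base, at (35, 70, 12) mm in the jig's axes; its axes are the jig's. Seated, the square's origin is here with its axes parallel to these.
- back_side: dark wooden box side, 12 mm thick, 26 mm high above the base, running along the jig's y from 12 mm beyond the corner to 130 mm on the -y side; its inner face looks to -x. Origin at the inside corner, on the base.
- left_side: dark wooden box side, 12 mm thick, 26 mm high, running along the jig's x from the corner 50 mm to -x; its inner face looks to -y. Origin at the inside corner, on the base. The long leg of the seated square reaches 110 mm beyond its end, so it can be gripped there.
- flap (a joint): angle of the red flap about a level hinge along the jig's y. -0.05: shut on the empty jig; 0: level, foot on the seated square; 1.0: open at the rear stop. An over-centre spring (up to 0.35 N m) snaps it to the nearer end from either side of 0.5, where its lever stands upright. See point lever_pivot.
- lever_pivot (a point): hinge line under the flap's steel lever, at (90, -55, 47) mm in the jig; axes as the jig's. Lever 10 mm thick, black 18 mm ball centred 72 mm from the hinge; leans 0.5 rad to -x at joint 0, 0.5 rad to +x when open. Push it just past upright with shut fingers, tips 40 mm above the hinge, rising 10 mm, from -x to open, from +x to shut. Bracket top 6 mm above; plate 67 mm to +y.
- foot (a point): centre of the underside of the black rubber foot (20 mm across) under the flap's plate. Shut, it presses on the short leg of the seated square, 40 mm from the corner, with about 5 N. The open flap and lever reach 0.13 m above the bench, clear of a square lowered within 12 mm of the corner.
- square: blue L-shaped assembly square, 20 mm thick, lying flat, plastic, 0.10 to 0.19 kg: legs 26 mm wide, long leg 160 mm along its -x, short leg 100 mm along its -y. Origin at the outer corner (tip cut back 8 mm), on the underside. The centre of mass is about at (-59, -29) mm; grip the long leg near x = -88 so that it does not sag. Starts in the cradle, underside 6 mm above the bench.
- cradle: pale wooden cradle fixed to the bench, 176 x 53 x 38 mm, origin at the centre of the underside. Channel along x, open at +x: floor 6 mm thick, walls 33 mm apart, 38 mm high. The square's long leg lies in it, out of the fingers' reach; the short leg sticks out to -y at the +x end, 6 mm above the bench. Lift it straight up. The square's origin is at about (80, 13, 6) mm in it.
- spool: loose spool of black thread with white flanges, 52 mm across, 62 mm high, standing; origin under its centre. A bystander.
- wax: loose yellow block of wax, 36 x 56 x 22 mm, origin under its centre. A bystander.
Not all that is in view belongs to the job. There is more than one size of the square; the one meant has the size given above.

How it is judged:
By the outcome, as a careful person would: the job done as asked, in the order asked, and still so for the second after the job is handed in, with the robot touching nothing.
It also fails if it takes over 72 s, if anything falls off the work surface, if the arm or the gripper's body presses on something with over 40 N, if the wrist force passes 120 N, or if a joint passes its speed limit or range.

### The arm

A 7-joint arm with a two-finger parallel gripper is mounted at the origin on a cart in front of the work surface, level with it; the furniture and walls round the work are solid. World frame = base frame: x ahead of the robot, y to its left, z up, the work surface at z = 0. Lengths are in m, angles in rad, forces in N, time in s.
With the tool pointing down it reaches from about 0.425 to 0.925 m from the base axis. Payload 6.8 kg.
Tool frame: the origin (TCP) lies between the finger pads; the fingertips stand r.tcp_to_tips ahead of it and the grasp point (between the pads) lies 3 mm ahead of it (r.tcp_to_tips is the distance from the TCP to the fingertips, in m); z points along the fingers, y is the line along which they close (so a half turn about z gives the same grasp; the last joint's range is limited). The gripper opens to 85 mm and grips with 20 to 120 N. Pads are 22 mm wide; open, the fingers measure 114 mm over their backs; the gripper's body (76 mm by 85 mm) begins 54 mm behind the grasp point. The pads swing forward as they close: fully open they stand 13 mm farther back than shut.
Start: joints at [1.166, 0.477, 0.022, 1.555, -0.011, 1.109, -0.083], TCP at [0.197, -0.646, 0.253] pointing down, gripper open.
Joint ranges: [-2.96, 2.96], [-0.34, 2.1], [-1.41, 1.46], [0.24, 2.44], [-1.37, 4.51], [0.17, 1.92], [-2.96, 2.96]. Speed limits (rad/s): [2.39, 2.39, 3.14, 3.14, 3.14, 3.14, 3.14].

### API

Orientations are given as a rotation vector (axis times angle).
In Python, from bench import r gives the robot as it stands. The module is installed in compiled form; this text tells all that it offers.
- The arm moves only by the tool step_arm, never from a script. Its argument "moves" is a list of rows, each an object of numbers: "rx", "ry", "rz": the turn, a rotation vector about the tool's x, y, z in degrees; "dx", "dy", "dz": the shift along the tool's x, y, z in mm; "gripper": the opening, from -1 (shut) to 1 (fully open). In form: [{"rx": .., "ry": .., "rz": .., "dx": .., "dy": .., "dz": .., "gripper": ..}, ...]. A call has 1 to 20 rows; each row shifts and turns the commanded pose from where the row before left it, along the tool's axes as they then stand; what a row does not reach is not made up. A row lasts 1/8 s, in which the tool goes at most 62.5 mm and 10.7 degrees, less where a joint would pass 70% of its speed; a pose out of reach is approached as far as the arm can. A call is refused whole if a number of a shift passes 62.5 or a number of a turn 10.7, either way. A call with a gripper value outside its range is refused whole. The fingers move at their own pace and stop on an object; "grip_force" is the grip in N (left out, the last holds). Time passes only in rows, so rows that do not move let the fingers close. It gives the time, the measured TCP pose, the force, the opening and the grip force at its end, in the units of the state.
- r.get_obs(): the state, without advancing time (a new reading comes with each control period).
- r.grab_frame(name): name is "side" or "top" or "wrist"; returns the picture (420x560x3 uint8, blue, green, red); there is no depth.
- r.camera_info(name): a dict with "mtx" (3x3 intrinsics, pixels), "rvec" (rotation vector, rad) and "tvec" (3), from world to camera coordinates, as OpenCV has them. Camera axes: x right, y down, z forward; pixel columns grow to the right and rows downward; lengths in m; the calibration is good to about 2 mm. A picture is of the moment at which its call begins: read the wrist's pose just before it. camera_info takes no time and is no camera call; for the wrist camera it gives the pose at the moment of the call.
- r.hand_in(): hands the job in; it is judged then, once.
The state is a dict: "clock": time; "joints": joint angles; "qvel": joint speeds; "tau": joint torques, N m; "tcp_pos": TCP position; "orientation": TCP orientation; "contact_force": force on the tool from outside, world axes, zero at the start; "moment": the same for the moment, N m; "grip_width": finger opening in m; "gripper_force": force on a finger pad.
Only numpy, scipy, OpenCV 4.12 (cv2) and the standard library are available. Lean on these libraries where they do the work, as an engineer would, in place of code of your own. Each camera call takes 0.05 s, during which the arm holds its last target. There are 200 camera calls.

## Working session

There is one attempt and no reset: what is moved stays moved. The work goes in short steps, Python scripts to look and compute and a tool call to move; the robot and the scene stay as the last step left them, time stands still between calls to the robot, and variables do not carry over. Pictures are saved under pics/ and viewed, at most 10 in all, crops included, and the job is handed in when it is done.

Besides the shell and the picture viewer there is one more tool, called after ">>>" as a command line: name --argument value ..., lists and objects as JSON in quotes. step_arm: Moves the arm, as the interface text tells. Its arguments: {"type":"object","properties":{"moves":{"type":"array","items":{"type":"object","properties":{"rx":{"type":"number"},"ry":{"type":"number"},"rz":{"type":"number"},"dx":{"type":"number"},"dy":{"type":"number"},"dz":{"type":"number"},"gripper":{"type":"number"}}}},"grip_force":{"type":"number"}},"required":["moves"]}

```bash
mkdir -p pics; ls; cat > h.py <<'E'
import numpy as np, cv2
from scipy.spatial.transform import Rotation as R
from bench import r
def cam(n):
    c=r.camera_info(n); return np.array(c["mtx"]),R.from_rotvec(np.ravel(c["rvec"])).as_matrix(),np.ravel(c["tvec"])
def ray(C,uv):
    K,Rm,t=C; d=Rm.T@np.linalg.solve(K,[uv[0],uv[1],1.]); return -Rm.T@t,d
def onz(C,uv,z):
    o,d=ray(C,uv); return o+d*(z-o[2])/d[2]
def proj(C,p):
    K,Rm,t=C; q=K@(Rm@np.asarray(p,float)+t); return q[:2]/q[2]
E
python3 - <<'E'
from h import *
a=r.grab_frame("top");b=r.grab_frame("side")
cv2.imwrite("pics/top0.png",cv2.resize(a,(800,600),interpolation=cv2.INTER_CUBIC));cv2.imwrite("pics/side0.png",b);cv2.imwrite("pics/top_raw.png",a)
o=r.get_obs();print({k:np.round(o[k],3) for k in("clock","tcp_pos","orientation","grip_width","contact_force")},r.tcp_to_tips)
for n in("top","side"):
    C=cam(n);print(n,-C[1].T@C[2],C[0].tolist(),C[1].round(3).tolist())
E
```

```text
pics
{'clock': np.float64(0.1), 'tcp_pos': array([ 0.197, -0.645,  0.252]), 'orientation': array([-3.105e+00, -4.640e-01,  1.000e-03]), 'grip_width': np.float64(0.085), 'contact_force': array([-0.948,  0.694, -0.407])} 0.022
top [0.27201063 0.02791336 1.09655074] [[405.85993622527525, 0.0, 281.91580308662327], [0.0, 405.85993622527525, 222.28293758560645], [0.0, 0.0, 1.0]] [[0.024, -1.0, 0.02], [-0.981, -0.028, -0.193], [0.194, -0.015, -0.981]]
side [0.1987448  1.32780176 0.92096979] [[474.5700509387299, 0.0, 278.01331596001404], [0.0, 474.5700509387299, 214.12785856357524], [0.0, 0.0, 1.0]] [[-0.977, -0.211, 0.006], [-0.122, 0.538, -0.834], [0.173, -0.816, -0.552]]
```

View pics/top0.png

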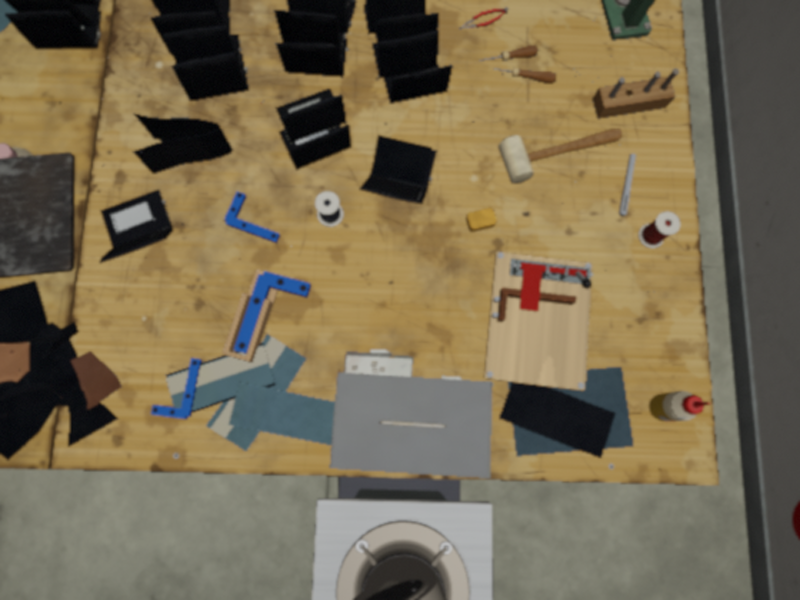

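View pics/side0.png

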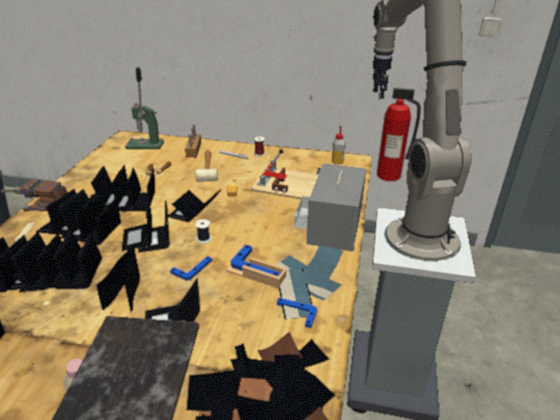

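Top view (800 px wide): cradle with the blue square on the left (square corner at about 268,278, long leg to 240,350, short leg to 308,288). The jig is on the right, with base corners (498,252), (592,262), (583,388), (487,376) and lever ball at about (586,283). The spool is at (328,208) and the wax at (481,219). Two other blue squares of different sizes are decoys, and a tall grey box stands near the robot at (410,425).

```bash
python3 - <<'E'
from h import *
C=cam("top");s=.7
P=[onz(C,np.array(p)*s,.012)[:2] for p in[(498,252),(592,262),(583,388),(487,376)]]
print(np.round(P,3));c=np.mean(P,0)
v=(P[0]-P[3])+(P[1]-P[2]);w=(P[0]-P[1])+(P[3]-P[2]);print("jig c",c,"yaw",np.degrees([np.arctan2(v[1],v[0]),np.arctan2(-w[0],w[1])]),np.linalg.norm(v)/2,np.linalg.norm(w)/2)
for p in[(262,275),(310,290),(240,350)]:print("sq",onz(C,np.array(p)*s,.026)[:2].round(3))
for p in[(338,375),(492,380),(330,468),(492,475)]:print("box",onz(C,np.array(p)*s,.2)[:2].round(3))
S=cam("side")
for p in[(327,165),(365,170),(357,245),(310,240)]:print("boxside",[onz(S,p,z)[:2].round(3).tolist() for z in(0,.15,.2,.25)])
o=r.get_obs();M=R.from_rotvec(o["orientation"]).as_matrix();print(M.round(3))
W=cam("wrist");print("wcam in tool",M.T@(-W[1].T@W[2]-o["tcp_pos"]),(W[1]@M).round(3).tolist(),W[0].tolist())
# blue square contour
a=cv2.imread("pics/top_raw.png");h=cv2.cvtColor(a,cv2.COLOR_BGR2HSV);m=cv2.inRange(h,(100,120,60),(125,255,255))
for c in cv2.findContours(m,0,2)[0]:
    if cv2.contourArea(c)>80:
        q=cv2.approxPolyDP(c,3,True)[:,0];print(cv2.contourArea(c),[onz(C,p,.026)[:2].round(3).tolist() for p in q])
E
```

```text
[[ 0.622 -0.172]
 [ 0.607 -0.356]
 [ 0.361 -0.329]
 [ 0.379 -0.149]]
jig c [ 0.49224684 -0.25152938] yaw [-5.7192322  -5.08650708] 0.2458949505657526 0.18304831879485317
sq [0.558 0.281]
sq [0.531 0.189]
sq [0.413 0.312]
box [0.356 0.112]
box [ 0.354 -0.126]
box [0.216 0.118]
box [ 0.212 -0.125]
boxside [[0.367, -0.442], [0.339, -0.154], [0.33, -0.058], [0.321, 0.038]]
boxside [[0.209, -0.433], [0.207, -0.146], [0.207, -0.051], [0.206, 0.045]]
boxside [[0.202, 0.086], [0.202, 0.288], [0.202, 0.355], [0.201, 0.423]]
boxside [[0.354, 0.092], [0.328, 0.294], [0.32, 0.361], [0.312, 0.428]]
[[ 0.956  0.292 -0.001]
 [ 0.292 -0.956  0.002]
 [-0.    -0.002 -1.   ]]
wcam in tool [ 0.07459906 -0.00022154 -0.12044165] [[0.001, 1.0, 0.001], [-0.957, 0.001, -0.29], [-0.29, -0.0, 0.957]] [[352.2981687326797, 0.0, 282.6588882316433], [0.0, 352.2981687326797, 210.4727934662687], [0.0, 0.0, 1.0]]
332.5 [[0.393, 0.386], [0.379, 0.403], [0.311, 0.409], [0.308, 0.458], [0.295, 0.459], [0.294, 0.395]]
649.5 [[0.542, 0.192], [0.563, 0.269], [0.556, 0.288], [0.416, 0.322], [0.411, 0.303], [0.537, 0.265], [0.523, 0.196]]
268.0 [[0.722, 0.341], [0.66, 0.356], [0.628, 0.26], [0.64, 0.258], [0.675, 0.343], [0.711, 0.329]]
```

>>> step_arm --moves '[{"dx":20,"dy":-13.5,"gripper":-1},{"dx":40,"dy":-27,"gripper":-1},{"dx":40,"dy":-27,"gripper":-1},{"dx":40,"dy":-27,"gripper":-1},{"dx":40,"dy":-27,"gripper":-1},{"dx":40,"dy":-27,"gripper":-1},{"dx":40,"dy":-27,"gripper":-1},{"dx":40,"dy":-27,"gripper":-1},{"dx":40,"dy":-27,"gripper":-1},{"dx":40,"dy":-27,"gripper":-1},{"dx":20,"dy":-13.5,"rz":7.4,"gripper":-1},{"rz":7.5,"gripper":-1},{"rz":7.5,"gripper":-1},{"gripper":-1}]'

```text
invalid input at $.moves[0]: expected keys rx, ry, rz, dx, dy, dz, gripper
```

```bash
python3 - <<'E'
from h import *
o=r.get_obs();C=cam("wrist");a=r.grab_frame("wrist");cv2.imwrite("pics/w1raw.png",a);cv2.imwrite("pics/w1.png",cv2.resize(a,(800,600),interpolation=cv2.INTER_CUBIC))
np.savez("w1.npz",K=C[0],R=C[1],t=C[2])
print(o["clock"],o["tcp_pos"],R.from_rotvec(o["orientation"]).as_matrix().round(3),o["contact_force"],o["grip_width"])
E
```

```text
0.1 [ 0.19720963 -0.64500993  0.25240822] [[ 0.956  0.292 -0.001]
 [ 0.292 -0.956  0.002]
 [-0.    -0.002 -1.   ]] [-0.94759354  0.69441147 -0.40693972] 0.08519135599759546
```

View pics/w1.png

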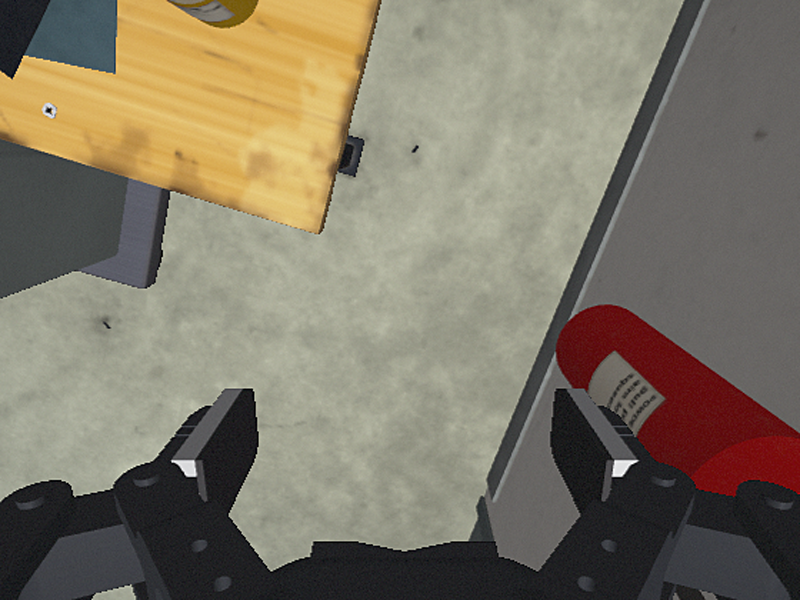

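The call was refused because every row needs all its keys. The picture just shows the start view: floor, bench corner at (320,232), and the fingers in the lower third.

>>> step_arm --moves '[{"rx":0,"ry":0,"rz":0,"dx":17.5,"dy":-14,"dz":0,"gripper":-1},{"rx":0,"ry":0,"rz":0,"dx":35,"dy":-28.5,"dz":0,"gripper":-1},{"rx":0,"ry":0,"rz":0,"dx":35,"dy":-28.5,"dz":0,"gripper":-1},{"rx":0,"ry":0,"rz":0,"dx":35,"dy":-28.5,"dz":0,"gripper":-1},{"rx":0,"ry":0,"rz":0,"dx":35,"dy":-28.5,"dz":0,"gripper":-1},{"rx":0,"ry":0,"rz":0,"dx":35,"dy":-28.5,"dz":0,"gripper":-1},{"rx":0,"ry":0,"rz":0,"dx":35,"dy":-28.5,"dz":0,"gripper":-1},{"rx":0,"ry":0,"rz":0,"dx":35,"dy":-28.5,"dz":0,"gripper":-1},{"rx":0,"ry":0,"rz":0,"dx":35,"dy":-28.5,"dz":0,"gripper":-1},{"rx":0,"ry":0,"rz":0,"dx":35,"dy":-28.5,"dz":0,"gripper":-1},{"rx":0,"ry":0,"rz":7.4,"dx":17.5,"dy":-14,"dz":0,"gripper":-1},{"rx":0,"ry":0,"rz":7.5,"dx":0,"dy":0,"dz":0,"gripper":-1},{"rx":0,"ry":0,"rz":7.5,"dx":0,"dy":0,"dz":0,"gripper":-1},{"rx":0,"ry":0,"rz":0,"dx":0,"dy":0,"dz":0,"gripper":-1}]'

```text
clock: 1.9
tcp_pos: [0.4489, -0.2696, 0.2533]
orientation: [-3.138, 0.144, 0.0]
contact_force: [-0.7, -0.2, 0.1]
grip_width: 0.0001
gripper_force: 0.0
```

```bash
python3 - <<'E'
from h import *
o=r.get_obs();C=cam("wrist");a=r.grab_frame("wrist");cv2.imwrite("pics/w2raw.png",a);cv2.imwrite("pics/w2.png",cv2.resize(a,(800,600),interpolation=cv2.INTER_CUBIC))
np.savez("w2.npz",K=C[0],R=C[1],t=C[2])
print(o["clock"],o["tcp_pos"],R.from_rotvec(o["orientation"]).as_matrix().round(3),o["contact_force"],o["grip_width"])
E
```

```text
1.9 [ 0.44885689 -0.26955322  0.25331541] [[ 0.996 -0.091 -0.   ]
 [-0.091 -0.996  0.   ]
 [-0.    -0.    -1.   ]] [-0.69580426 -0.22020569  0.10744767] 5.111049938108209e-05
```

View pics/w2.png

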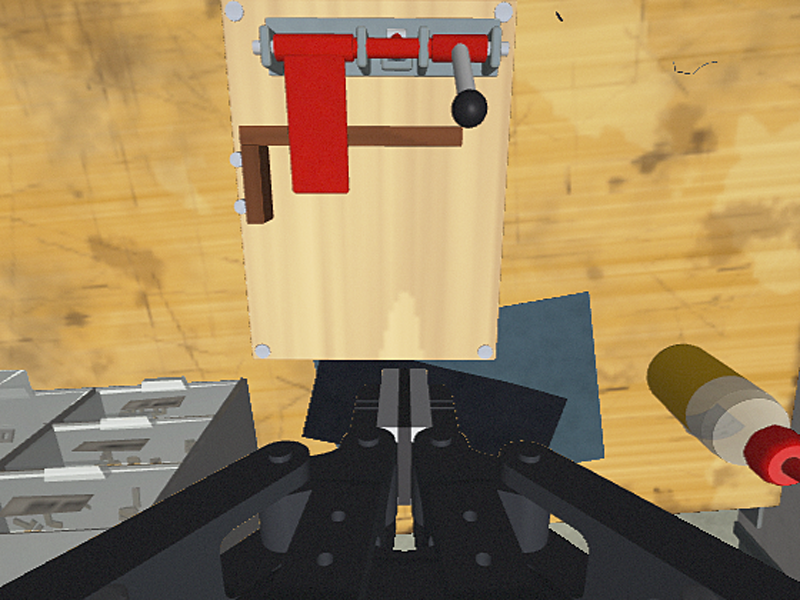

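The view shows the jig with base front corners (252,358) and (495,359). The top of the dark back side has its inner edge near row 147, from column 272 to 462; the left side is at columns 243–272, rows 145–222. The lever ball is at (470,108).

```bash
cat >> h.py <<'E'
def load(f):
    d=np.load(f); return d["K"],d["R"],d["t"]
E
python3 - <<'E'
from h import *
C=load("w2.npz");s=.7
f=lambda p,z:onz(C,np.array(p)*s-0.15,z)[:2]
BL,BR=f((252,358),.012),f((495,359),.012);TL,TR=f((223,0),.012),f((516,0),.012)
print("BL",BL,"BR",BR,np.linalg.norm(BL-BR))
ang=lambda a,b:np.degrees(np.arctan2(*(b-a)[::-1]))
print("yaws",ang(BR,BL)-90,ang(BL,TL),ang(BR,TR))
a=cv2.imread("pics/w2raw.png");h=cv2.cvtColor(a,cv2.COLOR_BGR2HSV)
g=cv2.cvtColor(a,cv2.COLOR_BGR2GRAY).astype(float)
# back side inner top edge: strongest dark->light gradient per column
def edge(cols=None,rows=None,rng=None,sign=1):
    out=[]
    if cols is not None:
        for u in cols:
            d=sign*np.diff(g[rng[0]:rng[1],u]);k=d.argmax()
            out.append((u,rng[0]+k+.5))
    else:
        for v in rows:
            d=sign*np.diff(g[v,rng[0]:rng[1]]);k=d.argmax();out.append((rng[0]+k+.5,v))
    return np.array(out)
def fit(px,z):
    P=np.array([onz(C,p,z)[:2] for p in px]);vx,vy,x,y=cv2.fitLine(P.astype(np.float32),cv2.DIST_HUBER,0,1e-4,1e-4).ravel();return np.array([x,y]),np.degrees(np.arctan2(vy,vx))
e=edge(cols=range(255,318,4),rng=(97,110));print(e[:,1]);print("back inner top",fit(e,.038))
e=edge(rows=range(108,152,4),rng=(178,196));print(e[:,0]);print("left inner",fit(e,.012))
ball=cv2.inRange(g[55:95,305:350],0,35);M=cv2.moments(ball,True);print("ball px",M["m10"]/M["m00"]+305,M["m01"]/M["m00"]+55,M["m00"])
y=np.radians(-5.3);Rm=np.array([[np.cos(y),-np.sin(y)],[np.sin(y),np.cos(y)]])
c=(BL+BR)/2+Rm@[.125,0]; print("c",c,"corner",c+Rm@[.035,.07],"pivot",c+Rm@[.09,-.055])
print("ball on z",onz(C,(M["m10"]/M["m00"]+305,M["m01"]/M["m00"]+55),.110))
E
```

```text
BL [ 0.37819424 -0.1436296 ] BR [ 0.36038305 -0.33186674] 0.18907791355245715
yaws -5.405291458099626 -5.911296613850774 -5.2646520325877635
[101.5 101.5 101.5 101.5 102.5 102.5 102.5 102.5 102.5 102.5 102.5 102.5
 102.5 102.5 102.5 102.5]
back inner top (array([ 0.5233065 , -0.28465948], dtype=float32), np.float32(84.21345))
[188.5 188.5 188.5 188.5 189.5 189.5 189.5 189.5 190.5 190.5 190.5]
left inner (array([ 0.50691915, -0.18022814], dtype=float32), np.float32(-6.199438))
ball px 326.9634146341463 76.0528455284553 246.0
c [ 0.49375423 -0.24929449] corner [ 0.53507054 -0.18282673] pivot [ 0.57828907 -0.3123727 ]
ball on z [ 0.53867396 -0.30821761  0.11      ]
```

>>> step_arm --moves '[{"rx":0,"ry":0,"rz":0.3,"dx":14.2,"dy":7.7,"dz":36,"gripper":-1},{"rx":0,"ry":0,"rz":0,"dx":14.2,"dy":7.7,"dz":36,"gripper":-1},{"rx":0,"ry":0,"rz":0,"dx":14.2,"dy":7.7,"dz":36,"gripper":-1},{"rx":0,"ry":0,"rz":0,"dx":14.2,"dy":7.7,"dz":36,"gripper":-1},{"rx":0,"ry":0,"rz":0,"dx":8,"dy":0,"dz":0,"gripper":-1},{"rx":0,"ry":0,"rz":0,"dx":8,"dy":0,"dz":-1,"gripper":-1},{"rx":0,"ry":0,"rz":0,"dx":8,"dy":0,"dz":-1.5,"gripper":-1},{"rx":0,"ry":0,"rz":0,"dx":8,"dy":0,"dz":-1.5,"gripper":-1},{"rx":0,"ry":0,"rz":0,"dx":8,"dy":0,"dz":-1.5,"gripper":-1},{"rx":0,"ry":0,"rz":0,"dx":8,"dy":0,"dz":-1.5,"gripper":-1},{"rx":0,"ry":0,"rz":0,"dx":8,"dy":0,"dz":-1.5,"gripper":-1}]'

```text
clock: 3.32
tcp_pos: [0.5594, -0.313, 0.1196]
orientation: [3.137, -0.155, 0.004]
contact_force: [-0.1, 0.1, 0.8]
grip_width: -0.0004
gripper_force: 0.1
```

>>> step_arm --moves '[{"rx":0,"ry":0,"rz":0,"dx":6,"dy":0,"dz":0,"gripper":-1},{"rx":0,"ry":0,"rz":0,"dx":4,"dy":0,"dz":0,"gripper":-1},{"rx":0,"ry":0,"rz":0,"dx":-20,"dy":0,"dz":0,"gripper":-1},{"rx":0,"ry":0,"rz":0,"dx":-30,"dy":0,"dz":-30,"gripper":-1},{"rx":0,"ry":0,"rz":0,"dx":-30,"dy":0,"dz":-50,"gripper":-1},{"rx":0,"ry":0,"rz":0,"dx":-20,"dy":0,"dz":-50,"gripper":-1}]'

```text
clock: 4.08
tcp_pos: [0.4671, -0.3038, 0.2487]
orientation: [-3.137, 0.157, 0.002]
contact_force: [1.5, -0.1, 0.6]
grip_width: 0.0003
gripper_force: 0.0
```

```bash
python3 - <<'E'
from h import *
o=r.get_obs();C=cam("wrist");a=r.grab_frame("wrist");cv2.imwrite("pics/w3.png",a)
np.savez("w3.npz",K=C[0],R=C[1],t=C[2])
print(o["clock"],o["tcp_pos"],o["joints"].round(2))
E
```

```text
4.075 [ 0.4670909  -0.30384319  0.24874553] [ 0.56  0.29 -0.12  1.84  0.04  1.01 -1.24]
```

View pics/w3.png

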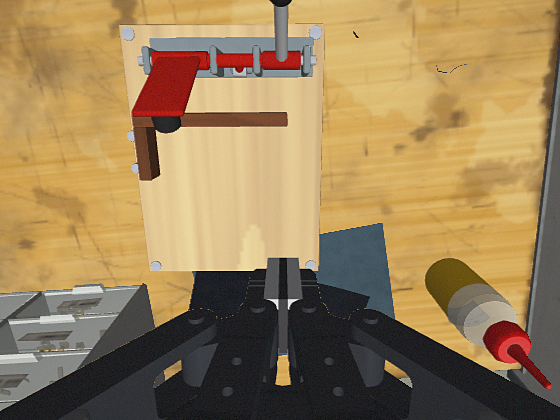

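The flap is open: the lever now points away at (283,10), and the plate stands up at (165,85) with the foot at (167,122). Next I go over to the cradle.

>>> step_arm --moves '[{"rx":0,"ry":0,"rz":0,"dx":0.5,"dy":-25,"dz":0,"gripper":-1},{"rx":0,"ry":0,"rz":0,"dx":1,"dy":-52,"dz":0,"gripper":-1},{"rx":0,"ry":0,"rz":0,"dx":1,"dy":-52,"dz":0,"gripper":-1},{"rx":0,"ry":0,"rz":0,"dx":1,"dy":-52,"dz":0,"gripper":-1},{"rx":0,"ry":0,"rz":0,"dx":1,"dy":-52,"dz":0,"gripper":-1},{"rx":0,"ry":0,"rz":0,"dx":1,"dy":-52,"dz":0,"gripper":-1},{"rx":0,"ry":0,"rz":0,"dx":1,"dy":-52,"dz":0,"gripper":-1},{"rx":0,"ry":0,"rz":0,"dx":1,"dy":-52,"dz":0,"gripper":-1},{"rx":0,"ry":0,"rz":0,"dx":1,"dy":-52,"dz":0,"gripper":-1},{"rx":0,"ry":0,"rz":0,"dx":1,"dy":-52,"dz":0,"gripper":-1},{"rx":0,"ry":0,"rz":0,"dx":1,"dy":-44,"dz":0,"gripper":-1},{"rx":0,"ry":0,"rz":-10.2,"dx":0,"dy":0,"dz":0,"gripper":-1},{"rx":0,"ry":0,"rz":-10.2,"dx":0,"dy":0,"dz":0,"gripper":-1},{"rx":0,"ry":0,"rz":-10.2,"dx":0,"dy":0,"dz":0,"gripper":-1},{"rx":0,"ry":0,"rz":-10.2,"dx":0,"dy":0,"dz":0,"gripper":-1},{"rx":0,"ry":0,"rz":-10.2,"dx":0,"dy":0,"dz":0,"gripper":-1},{"rx":0,"ry":0,"rz":-10.2,"dx":0,"dy":0,"dz":0,"gripper":-1},{"rx":0,"ry":0,"rz":-10.2,"dx":0,"dy":0,"dz":0,"gripper":-1},{"rx":0,"ry":0,"rz":-10.2,"dx":0,"dy":0,"dz":10,"gripper":-1},{"rx":0,"ry":0,"rz":0,"dx":0,"dy":0,"dz":0,"gripper":-1}]'

```text
clock: 6.62
tcp_pos: [0.5321, 0.2291, 0.2369]
orientation: [-2.478, -1.929, 0.002]
contact_force: [-0.3, 0.1, -0.1]
grip_width: -0.0001
gripper_force: 0.0
```

```bash
cat >> h.py <<'E'
def blue(a):
    h=cv2.cvtColor(a,cv2.COLOR_BGR2HSV);return cv2.inRange(h,(100,120,50),(125,255,255))
def poly(a,C,z,amin=2000,eps=4):
    for c in cv2.findContours(blue(a),0,1)[0]:
        if cv2.contourArea(c)>amin:
            q=cv2.approxPolyDP(c,eps,True)[:,0]
            print(int(cv2.contourArea(c)));[print(p,onz(C,p,z)[:2].round(4)) for p in q]
E
python3 - <<'E'
from h import *
o=r.get_obs();C=cam("wrist");a=r.grab_frame("wrist");cv2.imwrite("pics/w4.png",a)
np.savez("w4.npz",K=C[0],R=C[1],t=C[2])
M=R.from_rotvec(o["orientation"]).as_matrix()
print(o["clock"],o["tcp_pos"],o["joints"].round(2),M.round(3))
poly(a,C,.026)
E
```

```text
6.625 [0.53210246 0.22906443 0.23686113] [ 0.01  0.42 -0.67  1.77  0.29  1.06 -1.02] [[ 0.245  0.969 -0.002]
 [ 0.969 -0.245 -0.   ]
 [-0.001 -0.002 -1.   ]]
6642
[133 116] [0.4158 0.3242]
[137 143] [0.4106 0.3005]
[279 141] [0.539  0.2701]
[281 217] [0.5226 0.1979]
[306 216] [0.5468 0.1929]
[307 125] [0.5675 0.2778]
[297 114] [0.5608 0.2895]
2271
[95 32] [0.4096 0.3972]
[84 28] [0.4017 0.4023]
[ 0 42] [0.3273 0.4099]
[ 0 66] [0.3183 0.3924]
[99 51] [0.4071 0.3824]
3505
[474   0] [0.7248 0.3425]
[468   0] [0.7199 0.3437]
[471   7] [0.7219 0.3379]
[465  12] [0.7167 0.3354]
[460   8] [0.7129 0.3394]
[465   0] [0.7175 0.3443]
[435   0] [0.6934 0.3504]
[429   9] [0.6877 0.345 ]
[425   0] [0.6853 0.3525]
[391   0] [0.6579 0.3594]
[373 120] [0.6268 0.2675]
[393 122] [0.6441 0.2613]
[410  18] [0.6713 0.3421]
[464  20] [0.7152 0.3295]
[470  17] [0.7204 0.3306]
```

View pics/w4.png

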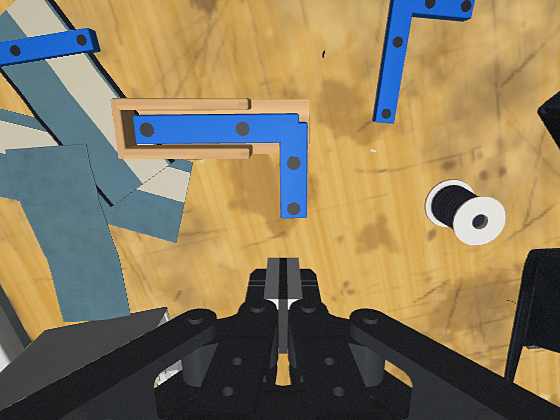

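The view shows the right square in its cradle: corner at about (300,116), short leg end at (281–306,217). The spool is at (465,212), well clear.

>>> step_arm --grip_force 80 --moves '[{"rx":0,"ry":0,"rz":-0.8,"dx":2,"dy":2.5,"dz":25,"gripper":0.3},{"rx":0,"ry":0,"rz":0,"dx":2,"dy":2.5,"dz":40,"gripper":0.3},{"rx":0,"ry":0,"rz":0,"dx":2,"dy":2.5,"dz":40,"gripper":0.3},{"rx":0,"ry":0,"rz":0,"dx":2,"dy":2.5,"dz":40,"gripper":0.3},{"rx":0,"ry":0,"rz":0,"dx":0,"dy":0,"dz":30,"gripper":0.3},{"rx":0,"ry":0,"rz":0,"dx":0,"dy":0,"dz":20,"gripper":0.3},{"rx":0,"ry":0,"rz":0,"dx":0,"dy":0,"dz":13,"gripper":0.3},{"rx":0,"ry":0,"rz":0,"dx":0,"dy":0,"dz":0,"gripper":0.3}]'

```text
clock: 7.68
tcp_pos: [0.5439, 0.2348, 0.0296]
orientation: [-2.464, -1.948, 0.001]
contact_force: [0.2, 0.5, -0.5]
grip_width: 0.0558
gripper_force: 0.0
```

```bash
python3 - <<'E'
from h import *
o=r.get_obs();C=cam("wrist");a=r.grab_frame("wrist");cv2.imwrite("pics/w5.png",a)
print(o["clock"],o["tcp_pos"],o["joints"].round(2),o["grip_width"],o["contact_force"])
E
```

```text
7.675 [0.54387685 0.23480936 0.02955857] [-0.12  0.7  -0.53  1.87  0.52  0.71 -1.18] 0.055835218874919365 [ 0.22209496  0.45917479 -0.51510303]
```

View pics/w5.png

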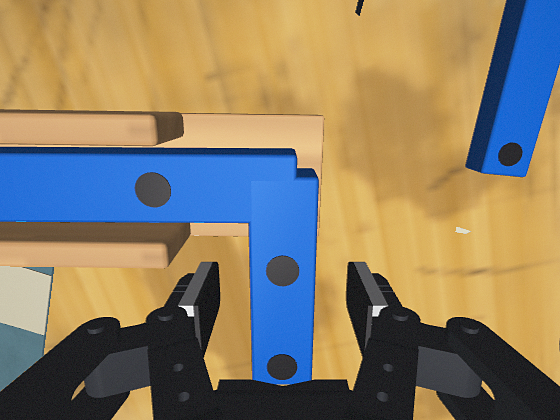

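The short leg sits centred between the pads (leg at columns 250–318, pads at 218 and 348) and clear of the cradle. Close and lift.

>>> step_arm --grip_force 80 --moves '[{"rx":0,"ry":0,"rz":0,"dx":0,"dy":0,"dz":0,"gripper":-1},{"rx":0,"ry":0,"rz":0,"dx":0,"dy":0,"dz":0,"gripper":-1},{"rx":0,"ry":0,"rz":0,"dx":0,"dy":0,"dz":0,"gripper":-1},{"rx":0,"ry":0,"rz":0,"dx":0,"dy":0,"dz":0,"gripper":-1},{"rx":0,"ry":0,"rz":0,"dx":0,"dy":0,"dz":0,"gripper":-1},{"rx":0,"ry":0,"rz":0,"dx":0,"dy":0,"dz":-5,"gripper":-1},{"rx":0,"ry":0,"rz":0,"dx":0,"dy":0,"dz":-10,"gripper":-1},{"rx":0,"ry":0,"rz":0,"dx":0,"dy":0,"dz":-10,"gripper":-1},{"rx":0,"ry":0,"rz":0,"dx":0,"dy":0,"dz":-15,"gripper":-1},{"rx":0,"ry":0,"rz":0,"dx":0,"dy":0,"dz":-20,"gripper":-1},{"rx":0,"ry":0,"rz":0,"dx":0,"dy":0,"dz":-20,"gripper":-1}]'

```text
clock: 9.1
tcp_pos: [0.5441, 0.235, 0.1116]
orientation: [2.464, 1.949, 0.001]
contact_force: [0.6, 0.4, -0.4]
grip_width: 0.0241
gripper_force: 78.7
```

```bash
python3 - <<'E'
from h import *
a=r.grab_frame("wrist");cv2.imwrite("pics/w6.png",a)
o=r.get_obs();print(o["moment"],o["contact_force"])
for f in("w5","w6"):
    for c in cv2.findContours(blue(cv2.imread(f"pics/{f}.png")),0,1)[0]:
        if cv2.contourArea(c)>3000: print(f,int(cv2.contourArea(c)),cv2.approxPolyDP(c,5,True)[:,0].tolist())
b=r.grab_frame("side");cv2.imwrite("pics/s6.png",cv2.resize(b[150:330,150:390],(800,600),interpolation=cv2.INTER_CUBIC))
E
```

```text
[-0.03738447 -0.08156066 -0.02355779] [ 0.28027719 -0.05860951  0.9399295 ]
w5 32900 [[0, 147], [0, 221], [248, 222], [252, 378], [275, 384], [311, 380], [318, 180], [313, 169], [296, 168], [293, 149]]
w5 10851 [[559, 0], [507, 0], [467, 167], [525, 175], [559, 64]]
w6 32367 [[0, 149], [0, 222], [248, 222], [254, 380], [311, 380], [317, 179], [312, 169], [295, 167], [293, 150]]
w6 5429 [[470, 0], [431, 0], [404, 146], [437, 149]]
```

View pics/s6.png

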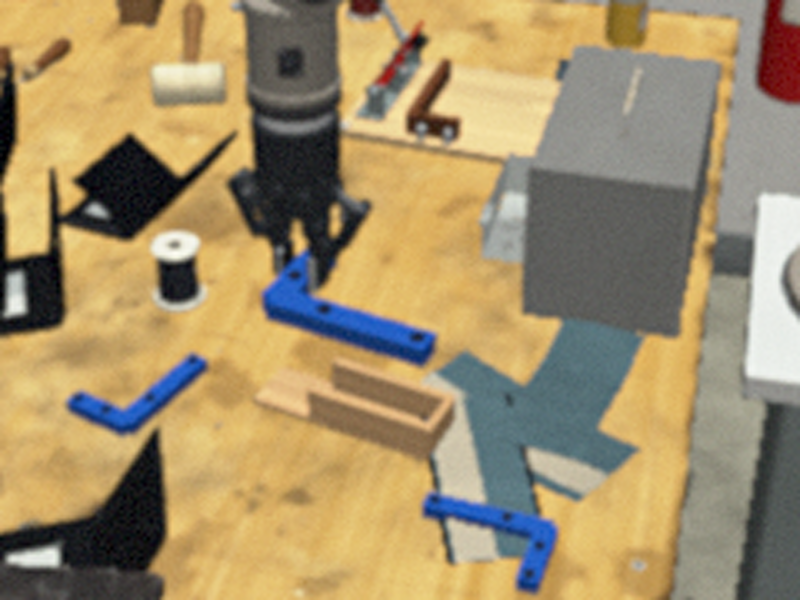

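The square hangs level from the short leg in the gripper. The cradle is empty below it, and the flap is still open in the back. Moving to the bare bench.

>>> step_arm --moves '[{"rx":0,"ry":0,"rz":0,"dx":-15,"dy":7.2,"dz":0,"gripper":-1},{"rx":0,"ry":0,"rz":0,"dx":-30,"dy":14.2,"dz":0,"gripper":-1},{"rx":0,"ry":0,"rz":0,"dx":-40,"dy":18.8,"dz":0,"gripper":-1},{"rx":0,"ry":0,"rz":0,"dx":-40,"dy":18.8,"dz":0,"gripper":-1},{"rx":0,"ry":0,"rz":0,"dx":-40,"dy":18.8,"dz":0,"gripper":-1},{"rx":0,"ry":0,"rz":0,"dx":-35,"dy":16.5,"dz":0,"gripper":-1},{"rx":0,"ry":0,"rz":0,"dx":-20,"dy":9.5,"dz":0,"gripper":-1},{"rx":0,"ry":0,"rz":-2.6,"dx":-10,"dy":4.7,"dz":0,"gripper":-1},{"rx":0,"ry":0,"rz":-2.6,"dx":0,"dy":0,"dz":10,"gripper":-1},{"rx":0,"ry":0,"rz":-2.7,"dx":0,"dy":0,"dz":20,"gripper":-1},{"rx":0,"ry":0,"rz":0,"dx":0,"dy":0,"dz":20,"gripper":-1},{"rx":0,"ry":0,"rz":0,"dx":0,"dy":0,"dz":20,"gripper":-1},{"rx":0,"ry":0,"rz":0,"dx":0,"dy":0,"dz":10,"gripper":-1},{"rx":0,"ry":0,"rz":0,"dx":0,"dy":0,"dz":5,"gripper":-1},{"rx":0,"ry":0,"rz":0,"dx":0,"dy":0,"dz":2.5,"gripper":-1},{"rx":0,"ry":0,"rz":0,"dx":0,"dy":0,"dz":0,"gripper":-1}]'

```text
clock: 11.2
tcp_pos: [0.5959, -0.0136, 0.0251]
orientation: [2.323, 2.114, -0.004]
contact_force: [-12.4, -0.8, 26.7]
grip_width: 0.0238
gripper_force: 82.3
```

>>> step_arm --moves '[{"rx":0,"ry":0,"rz":0,"dx":0,"dy":0,"dz":-0.8,"gripper":-1},{"rx":0,"ry":0,"rz":0,"dx":0,"dy":0,"dz":0,"gripper":-0.3},{"rx":0,"ry":0,"rz":0,"dx":0,"dy":0,"dz":0,"gripper":0.2},{"rx":0,"ry":0,"rz":0,"dx":0,"dy":0,"dz":0,"gripper":0.3},{"rx":0,"ry":0,"rz":0,"dx":0,"dy":0,"dz":0,"gripper":0.3},{"rx":0,"ry":0,"rz":0,"dx":0,"dy":0,"dz":-15,"gripper":0.3},{"rx":0,"ry":0,"rz":0,"dx":0,"dy":0,"dz":-40,"gripper":0.3},{"rx":0,"ry":0,"rz":0,"dx":-20,"dy":0,"dz":-50,"gripper":0.3},{"rx":0,"ry":0,"rz":0,"dx":-20,"dy":-20,"dz":-50,"gripper":0.3},{"rx":0,"ry":0,"rz":0,"dx":0,"dy":-20,"dz":-50,"gripper":0.3},{"rx":0,"ry":0,"rz":0,"dx":0,"dy":0,"dz":0,"gripper":0.3}]'

```text
clock: 12.58
tcp_pos: [0.5543, -0.0496, 0.2332]
orientation: [2.319, 2.11, 0.007]
contact_force: [-0.1, -0.4, -0.2]
grip_width: 0.0559
gripper_force: 0.0
```

```bash
cat >> h.py <<'E'
def yaw(o):
    M=R.from_rotvec(o["orientation"]).as_matrix();return np.degrees(np.arctan2(M[1,0],M[0,0]))
E
python3 - <<'E'
from h import *
o=r.get_obs();C=cam("wrist");a=r.grab_frame("wrist");cv2.imwrite("pics/w7.png",a)
print(o["clock"],o["tcp_pos"],yaw(o),o["joints"].round(2))
poly(a,C,.020)
# jig yaw refine from w3 (base outline points seen), z=.012
C=load("w3.npz");P=[onz(C,p,.012)[:2] for p in[(148,271),(317,270),(323,24),(120,25)]];print(np.round(P,4))
E
```

```text
12.575 [ 0.55434165 -0.04964417  0.23318887] 84.60161307646088 [ 0.54  0.39 -0.71  1.83  0.29  1.02 -0.38]
7132
[159  79] [0.4563 0.0553]
[163 107] [0.4553 0.0315]
[308 107] [0.5862 0.0193]
[307 183] [ 0.5801 -0.051 ]
[333 185] [ 0.6051 -0.0554]
[337  88] [0.6133 0.0331]
[328  86] [0.6053 0.0356]
[328  78] [0.6057 0.0423]
[[ 0.3776 -0.1428]
 [ 0.3602 -0.331 ]
 [ 0.6065 -0.3539]
 [ 0.6241 -0.1693]]
```

>>> step_arm --moves '[{"rx":0,"ry":0,"rz":0,"dx":40,"dy":-18,"dz":0,"gripper":0.3},{"rx":0,"ry":0,"rz":0,"dx":43.6,"dy":-18.4,"dz":0,"gripper":0.3},{"rx":0,"ry":0,"rz":10,"dx":0,"dy":0,"dz":0,"gripper":0.3},{"rx":0,"ry":0,"rz":10,"dx":0,"dy":0,"dz":0,"gripper":0.3},{"rx":0,"ry":0,"rz":10,"dx":0,"dy":0,"dz":0,"gripper":0.3},{"rx":0,"ry":0,"rz":10,"dx":0,"dy":0,"dz":10,"gripper":0.3},{"rx":0,"ry":0,"rz":10,"dx":0,"dy":0,"dz":10,"gripper":0.3},{"rx":0,"ry":0,"rz":10,"dx":0,"dy":0,"dz":10,"gripper":0.3},{"rx":0,"ry":0,"rz":10,"dx":0,"dy":0,"dz":10,"gripper":0.3},{"rx":0,"ry":0,"rz":10,"dx":0,"dy":0,"dz":10,"gripper":0.3},{"rx":0,"ry":0,"rz":10,"dx":0,"dy":0,"dz":10,"gripper":0.3},{"rx":0,"ry":0,"rz":0,"dx":0,"dy":0,"dz":40,"gripper":0.3},{"rx":0,"ry":0,"rz":0,"dx":0,"dy":0,"dz":40,"gripper":0.3},{"rx":0,"ry":0,"rz":0,"dx":0,"dy":0,"dz":30,"gripper":0.3},{"rx":0,"ry":0,"rz":0,"dx":0,"dy":0,"dz":0,"gripper":0.3}]'

```text
clock: 14.5
tcp_pos: [0.5223, 0.0366, 0.0555]
orientation: [3.137, -0.146, -0.01]
contact_force: [-0.1, 1.1, 0.7]
grip_width: 0.0557
gripper_force: 0.0
```

```bash
python3 - <<'E'
from h import *
o=r.get_obs();C=cam("wrist");a=r.grab_frame("wrist");cv2.imwrite("pics/w8.png",a)
print(o["clock"],o["tcp_pos"],yaw(o),o["joints"].round(2))
poly(a,C,.020)
E
```

```text
14.5 [0.52234217 0.03661186 0.05545641] -5.340448853269821 [ 0.09  0.54 -0.35  2.04  0.31  0.62 -2.13]
27582
[491  61] [ 0.605 -0.056]
[272  60] [0.6136 0.033 ]
[271  79] [0.6065 0.0342]
[252  81] [0.6064 0.0421]
[259 376] [0.4572 0.056 ]
[305 374] [0.4562 0.0311]
[310 124] [0.5869 0.0194]
[480 123] [ 0.5806 -0.0533]
```

>>> step_arm --grip_force 80 --moves '[{"rx":0,"ry":0,"rz":0,"dx":3,"dy":0,"dz":15,"gripper":0.3},{"rx":0,"ry":0,"rz":0,"dx":0,"dy":0,"dz":15.5,"gripper":0.3},{"rx":0,"ry":0,"rz":0,"dx":0,"dy":0,"dz":0,"gripper":-1},{"rx":0,"ry":0,"rz":0,"dx":0,"dy":0,"dz":0,"gripper":-1},{"rx":0,"ry":0,"rz":0,"dx":0,"dy":0,"dz":0,"gripper":-1},{"rx":0,"ry":0,"rz":0,"dx":0,"dy":0,"dz":0,"gripper":-1},{"rx":0,"ry":0,"rz":0,"dx":0,"dy":0,"dz":-5,"gripper":-1},{"rx":0,"ry":0,"rz":0,"dx":0,"dy":0,"dz":-20,"gripper":-1},{"rx":0,"ry":0,"rz":0,"dx":0,"dy":0,"dz":-40,"gripper":-1},{"rx":0,"ry":0,"rz":0,"dx":0,"dy":0,"dz":-40,"gripper":-1},{"rx":0,"ry":0,"rz":0,"dx":0,"dy":0,"dz":-30,"gripper":-1},{"rx":0,"ry":0,"rz":0,"dx":0,"dy":0,"dz":-20,"gripper":-1},{"rx":0,"ry":0,"rz":0,"dx":0,"dy":0,"dz":0,"gripper":-1}]'

```text
clock: 16.18
tcp_pos: [0.5286, 0.0365, 0.1843]
orientation: [-3.138, 0.148, -0.006]
contact_force: [-0.6, 0.3, -2.4]
grip_width: 0.024
gripper_force: 78.7
```

```bash
python3 - <<'E'
from h import *
o=r.get_obs();C=cam("wrist");a=r.grab_frame("wrist");cv2.imwrite("pics/w9.png",a)
print(o["clock"],o["tcp_pos"],yaw(o),o["joints"].round(2),o["grip_width"],o["contact_force"],o["moment"])
poly(a,C,o["tcp_pos"][2]-.005)
E
```

```text
16.175 [0.52864978 0.03650037 0.18431155] -5.4056209725862985 [ 0.16  0.35 -0.43  1.95  0.19  0.87 -2.02] 0.02395682842928525 [-0.55829833  0.33861274 -2.40827037] [ 0.04948602 -0.01421532  0.00583387]
35540
[534  67] [ 0.6066 -0.054 ]
[272  67] [0.6147 0.0325]
[269  91] [0.6073 0.0342]
[247  93] [0.6074 0.0417]
[256 380] [0.4893 0.0523]
[279 385] [0.4858 0.0426]
[311 380] [0.4871 0.0285]
[317 143] [0.5885 0.0192]
[521 141] [ 0.5825 -0.0522]
```

>>> step_arm --moves '[{"rx":0,"ry":0,"rz":0,"dx":-4.3,"dy":15,"dz":0,"gripper":-1},{"rx":0,"ry":0,"rz":0,"dx":-8.5,"dy":30,"dz":0,"gripper":-1},{"rx":0,"ry":0,"rz":0,"dx":-11.4,"dy":40,"dz":0,"gripper":-1},{"rx":0,"ry":0,"rz":0,"dx":-11.4,"dy":40,"dz":0,"gripper":-1},{"rx":0,"ry":0,"rz":0,"dx":-11.4,"dy":40,"dz":0,"gripper":-1},{"rx":0,"ry":0,"rz":0,"dx":-9.9,"dy":35,"dz":0,"gripper":-1},{"rx":0,"ry":0,"rz":0,"dx":-7.1,"dy":25,"dz":0,"gripper":-1},{"rx":0,"ry":0,"rz":0,"dx":-3.6,"dy":13,"dz":0,"gripper":-1},{"rx":0,"ry":0,"rz":0,"dx":0,"dy":0,"dz":0,"gripper":-1},{"rx":0,"ry":0,"rz":0,"dx":0,"dy":0,"dz":0,"gripper":-1}]'

```text
clock: 17.48
tcp_pos: [0.4383, -0.1932, 0.1824]
orientation: [-3.138, 0.145, 0.0]
contact_force: [-0.2, -0.0, -1.4]
grip_width: 0.0237
gripper_force: 78.7
```

```bash
python3 - <<'E'
from h import *
o=r.get_obs();C=cam("wrist");a=r.grab_frame("wrist");cv2.imwrite("pics/w10.png",a)
print(o["clock"],o["tcp_pos"],yaw(o),o["joints"].round(2),o["grip_width"],o["contact_force"])
poly(a,C,o["tcp_pos"][2]-.005)
E
```

```text
17.475 [ 0.43828447 -0.1931593   0.18241712] -5.307583912106202 [ 0.58  0.27 -0.34  2.06  0.12  0.83 -1.49] 0.023679278340079254 [-0.19630609 -0.01758113 -1.37871533]
35560
[534  67] [ 0.5164 -0.2833]
[271  67] [ 0.5244 -0.1967]
[269  91] [ 0.5169 -0.1953]
[247  93] [ 0.517  -0.1878]
[256 380] [ 0.3988 -0.1774]
[280 385] [ 0.3952 -0.1875]
[311 380] [ 0.3966 -0.2012]
[317 143] [ 0.4982 -0.2103]
[521 141] [ 0.4923 -0.2816]
```

View pics/w10.png

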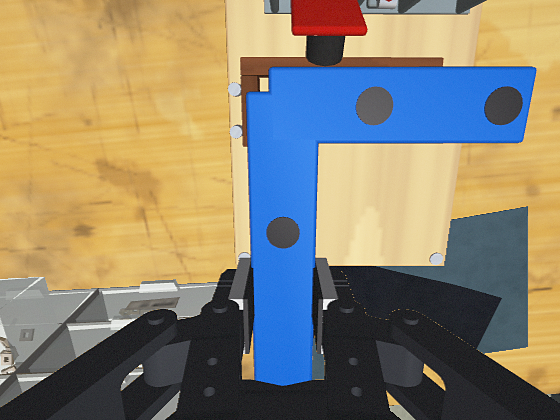

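The square hangs level over the jig: its corner is at about (250,75), just short of the dark corner at (262,78). The flap is open with the foot at (325,50). Lowering.

>>> step_arm --moves '[{"rx":0,"ry":0,"rz":0.2,"dx":0,"dy":0,"dz":20,"gripper":-1},{"rx":0,"ry":0,"rz":0,"dx":0,"dy":0,"dz":35,"gripper":-1},{"rx":0,"ry":0,"rz":0,"dx":0,"dy":0,"dz":35,"gripper":-1},{"rx":0,"ry":0,"rz":0,"dx":0,"dy":0,"dz":20,"gripper":-1},{"rx":0,"ry":0,"rz":0,"dx":0,"dy":0,"dz":15,"gripper":-1},{"rx":0,"ry":0,"rz":0,"dx":0,"dy":0,"dz":8,"gripper":-1},{"rx":0,"ry":0,"rz":0,"dx":0,"dy":0,"dz":0,"gripper":-1}]'

```text
clock: 18.4
tcp_pos: [0.4381, -0.194, 0.0495]
orientation: [-3.138, 0.153, 0.0]
contact_force: [-0.1, -0.2, -0.6]
grip_width: 0.0239
gripper_force: 78.7
```

```bash
python3 - <<'E'
from h import *
o=r.get_obs();C=cam("wrist");a=r.grab_frame("wrist");cv2.imwrite("pics/w11.png",a)
print(o["clock"],o["tcp_pos"],yaw(o),o["contact_force"],o["moment"])
poly(a,C,o["tcp_pos"][2]-.005)
E
```

```text
18.4 [ 0.43810408 -0.19398939  0.04951224] -5.569796020577392 [-0.06174368 -0.19910711 -0.57485166] [0.05799616 0.01771488 0.02983494]
35542
[535  68] [ 0.5155 -0.2849]
[272  67] [ 0.5242 -0.1983]
[269  91] [ 0.5168 -0.1965]
[247  93] [ 0.5168 -0.189 ]
[256 380] [ 0.3987 -0.178 ]
[286 385] [ 0.3948 -0.1908]
[312 379] [ 0.3969 -0.2024]
[317 143] [ 0.4979 -0.2114]
[521 141] [ 0.4918 -0.2827]
```

Now the last of the way down, until contact.

>>> step_arm --moves '[{"rx":0,"ry":0,"rz":0,"dx":0,"dy":0,"dz":5,"gripper":-1},{"rx":0,"ry":0,"rz":0,"dx":0,"dy":0,"dz":3,"gripper":-1},{"rx":0,"ry":0,"rz":0,"dx":0,"dy":0,"dz":2,"gripper":-1},{"rx":0,"ry":0,"rz":0,"dx":0,"dy":0,"dz":0,"gripper":-1}]'

```text
clock: 18.95
tcp_pos: [0.438, -0.1943, 0.0398]
orientation: [3.138, -0.153, 0.0]
contact_force: [-1.1, 0.1, 2.3]
grip_width: 0.0238
gripper_force: 79.1
```

>>> step_arm --moves '[{"rx":0,"ry":0,"rz":0,"dx":0,"dy":0,"dz":0.7,"gripper":-1},{"rx":0,"ry":0,"rz":0,"dx":0,"dy":0,"dz":0,"gripper":-1}]'

```text
clock: 19.2
tcp_pos: [0.438, -0.1943, 0.0397]
orientation: [3.137, -0.154, 0.0]
contact_force: [-3.4, 0.4, 13.3]
grip_width: 0.0244
gripper_force: 80.5
```

>>> step_arm --moves '[{"rx":0,"ry":0,"rz":0,"dx":2,"dy":0,"dz":-0.4,"gripper":-1},{"rx":0,"ry":0,"rz":0,"dx":2,"dy":0,"dz":0,"gripper":-1},{"rx":0,"ry":0,"rz":0,"dx":1.5,"dy":-2,"dz":0,"gripper":-1},{"rx":0,"ry":0,"rz":0,"dx":0.5,"dy":-1.5,"dz":0,"gripper":-1},{"rx":0,"ry":0,"rz":0,"dx":0,"dy":0,"dz":0,"gripper":-1}]'

```text
clock: 19.82
tcp_pos: [0.4417, -0.1927, 0.0397]
orientation: [3.136, -0.157, -0.007]
contact_force: [-9.5, -1.6, 14.8]
grip_width: 0.0241
gripper_force: 80.7
```

>>> step_arm --moves '[{"rx":0,"ry":0,"rz":0,"dx":0,"dy":0,"dz":-0.7,"gripper":-1},{"rx":0,"ry":0,"rz":0,"dx":0,"dy":0,"dz":0,"gripper":-1}]'

```text
clock: 20.08
tcp_pos: [0.4446, -0.1913, 0.04]
orientation: [-3.138, 0.153, -0.001]
contact_force: [0.1, -0.3, -1.3]
grip_width: 0.0241
gripper_force: 78.8
```

```bash
python3 - <<'E'
from h import *
o=r.get_obs();C=cam("wrist");a=r.grab_frame("wrist");cv2.imwrite("pics/w12.png",a)
M=R.from_rotvec(o["orientation"]).as_matrix()
print(o["clock"],o["tcp_pos"],yaw(o),M[:,2].round(4),o["contact_force"],o["moment"])
poly(a,C,.032)
E
```

```text
20.075 [ 0.444621   -0.1912678   0.04003493] -5.589395886113217 [ 7.e-04  1.e-04 -1.e+00] [ 0.0767883  -0.28906471 -1.29492601] [ 0.00042802 -0.00374832  0.03032052]
35530
[535  68] [ 0.522  -0.2843]
[269  68] [ 0.5307 -0.1944]
[269  91] [ 0.5234 -0.1936]
[246  95] [ 0.5228 -0.1856]
[256 380] [ 0.4025 -0.1747]
[279 385] [ 0.3988 -0.1847]
[311 380] [ 0.4002 -0.1992]
[317 143] [ 0.5041 -0.2089]
[521 141] [ 0.4977 -0.282 ]
```

>>> step_arm --moves '[{"rx":0,"ry":0,"rz":0,"dx":1,"dy":0,"dz":0,"gripper":-1},{"rx":0,"ry":0,"rz":0,"dx":1,"dy":0,"dz":0,"gripper":-1},{"rx":0,"ry":0,"rz":0,"dx":0,"dy":0,"dz":0,"gripper":-1}]'

```text
clock: 20.5
tcp_pos: [0.4457, -0.1913, 0.0398]
orientation: [-3.138, 0.153, 0.002]
contact_force: [-2.0, 0.1, 0.1]
grip_width: 0.0236
gripper_force: 79.0
```

>>> step_arm --moves '[{"rx":0,"ry":0,"rz":0,"dx":0.8,"dy":0,"dz":0,"gripper":-1},{"rx":0,"ry":0,"rz":0,"dx":0,"dy":0,"dz":0,"gripper":-1},{"rx":0,"ry":0,"rz":0,"dx":0,"dy":0,"dz":0,"gripper":-1}]'

```text
clock: 20.88
tcp_pos: [0.4457, -0.1913, 0.0398]
orientation: [-3.138, 0.153, 0.004]
contact_force: [-5.6, 1.6, 3.3]
grip_width: 0.0243
gripper_force: 79.4
```

>>> step_arm --moves '[{"rx":0,"ry":0,"rz":0,"dx":-0.3,"dy":-1,"dz":0,"gripper":-1},{"rx":0,"ry":0,"rz":0,"dx":0,"dy":-1,"dz":0,"gripper":-1},{"rx":0,"ry":0,"rz":0,"dx":0,"dy":0,"dz":0,"gripper":-1}]'

```text
clock: 21.25
tcp_pos: [0.4458, -0.1906, 0.0398]
orientation: [3.137, -0.157, -0.003]
contact_force: [-4.7, -2.4, 1.2]
grip_width: 0.0236
gripper_force: 79.1
```

>>> step_arm --moves '[{"rx":0,"ry":0,"rz":0,"dx":0,"dy":-1,"dz":0,"gripper":-1},{"rx":0,"ry":0,"rz":0,"dx":0,"dy":-1,"dz":0,"gripper":-1},{"rx":0,"ry":0,"rz":0,"dx":0,"dy":0,"dz":0,"gripper":-1},{"rx":0,"ry":0,"rz":0,"dx":0,"dy":0,"dz":0,"gripper":-1}]'

```text
clock: 21.75
tcp_pos: [0.4459, -0.189, 0.0398]
orientation: [3.137, -0.157, -0.003]
contact_force: [-5.6, -4.0, 1.1]
grip_width: 0.0238
gripper_force: 79.1
```

```bash
python3 - <<'E'
from h import *
o=r.get_obs();C=cam("wrist");a=r.grab_frame("wrist");cv2.imwrite("pics/w13.png",a)
print(o["clock"],o["tcp_pos"],yaw(o),o["contact_force"],o["moment"])
poly(a,C,.032)
E
```

```text
21.75 [ 0.44594416 -0.18897411  0.039785  ] -5.7446312295669015 [-5.64765736 -3.98547735  1.10582898] [-0.76203262  1.06614818 -0.28065989]
35745
[537  69] [ 0.5227 -0.2827]
[273  67] [ 0.5322 -0.1938]
[270  91] [ 0.5246 -0.1919]
[247  93] [ 0.5248 -0.184 ]
[256 380] [ 0.404  -0.1724]
[278 385] [ 0.4003 -0.1818]
[311 380] [ 0.4016 -0.1968]
[318 144] [ 0.505  -0.2071]
[522 142] [ 0.4984 -0.28  ]
```

>>> step_arm --moves '[{"rx":0,"ry":0,"rz":0,"dx":0,"dy":-1,"dz":0,"gripper":-1},{"rx":0,"ry":0,"rz":0,"dx":0,"dy":-1,"dz":0,"gripper":-1},{"rx":0,"ry":0,"rz":0,"dx":0,"dy":0,"dz":0,"gripper":-1},{"rx":0,"ry":0,"rz":0,"dx":0,"dy":0,"dz":0,"gripper":-1}]'

```text
clock: 22.3
tcp_pos: [0.4461, -0.188, 0.0398]
orientation: [3.135, -0.159, -0.003]
contact_force: [-6.1, -6.7, 0.6]
grip_width: 0.0238
gripper_force: 79.0
```

>>> step_arm --moves '[{"rx":0,"ry":0,"rz":-0.4,"dx":0.6,"dy":0,"dz":0,"gripper":-1},{"rx":0,"ry":0,"rz":0,"dx":0.6,"dy":-0.5,"dz":0,"gripper":-1},{"rx":0,"ry":0,"rz":0,"dx":0,"dy":-0.5,"dz":0,"gripper":-1},{"rx":0,"ry":0,"rz":0,"dx":0,"dy":0,"dz":0,"gripper":-1},{"rx":0,"ry":0,"rz":0,"dx":0,"dy":0,"dz":0,"gripper":-1}]'

```text
clock: 22.92
tcp_pos: [0.4461, -0.1881, 0.0398]
orientation: [3.135, -0.151, -0.006]
contact_force: [-7.6, -9.2, 3.8]
grip_width: 0.0243
gripper_force: 79.5
```

```bash
python3 - <<'E'
from h import *
o=r.get_obs();C=cam("wrist");a=r.grab_frame("wrist");cv2.imwrite("pics/w14.png",a)
print(o["clock"],o["tcp_pos"],yaw(o),o["contact_force"],o["moment"])
poly(a,C,.032)
E
```

```text
22.925 [ 0.44608546 -0.18807576  0.03977678] -5.503704773672855 [-7.55188665 -9.2191621   3.79959749] [-1.84020646  1.69705781 -0.48885431]
35703
[538  70] [ 0.5229 -0.2819]
[274  67] [ 0.5323 -0.1929]
[271  91] [ 0.5247 -0.1911]
[248  93] [ 0.5248 -0.1831]
[256 380] [ 0.404  -0.1717]
[280 385] [ 0.4002 -0.1821]
[310 380] [ 0.4017 -0.1956]
[319 144] [ 0.5052 -0.2064]
[522 143] [ 0.4986 -0.279 ]
```

```bash
python3 - <<'E'
from h import *
a=cv2.imread("pics/w14.png");m=blue(a)
# jig dark wood mask: compare columns
h=cv2.cvtColor(a,cv2.COLOR_BGR2HSV)
for u in (290,340,400,425):
    print("col",u,[tuple(int(x) for x in h[v,u]) for v in range(44,74,2)])
for v in (75,85,100,120,140,150):
    print("row",v,[tuple(int(x) for x in h[v,u]) for u in range(222,256,2)])
E
```

```text
col 290 [(11, 150, 112), (10, 150, 114), (13, 165, 113), (11, 155, 117), (11, 157, 120), (11, 162, 120), (10, 150, 122), (12, 156, 124), (11, 149, 128), (12, 160, 113), (14, 165, 79), (9, 173, 62), (108, 213, 189), (108, 208, 213), (107, 201, 220)]
col 340 [(12, 159, 109), (10, 150, 114), (11, 149, 118), (12, 161, 117), (10, 151, 120), (12, 158, 121), (11, 150, 122), (11, 153, 122), (11, 156, 126), (9, 151, 120), (11, 162, 82), (9, 171, 64), (107, 229, 193), (108, 204, 208), (108, 200, 218)]
col 400 [(11, 151, 110), (11, 161, 111), (10, 154, 114), (10, 148, 117), (11, 157, 117), (10, 158, 121), (11, 159, 120), (11, 146, 119), (11, 152, 121), (12, 161, 117), (11, 152, 87), (12, 160, 62), (107, 226, 176), (108, 208, 201), (108, 213, 215)]
col 425 [(9, 151, 113), (10, 157, 114), (12, 163, 111), (10, 151, 113), (11, 149, 118), (12, 156, 116), (11, 147, 118), (10, 148, 117), (11, 159, 119), (10, 147, 116), (10, 155, 84), (12, 169, 62), (107, 239, 160), (108, 209, 196), (109, 201, 220)]
row 75 [(11, 142, 108), (11, 151, 103), (11, 147, 106), (12, 163, 100), (11, 142, 106), (11, 153, 100), 
[... 852 characters left out ...]
, 144, 99), (10, 145, 102), (10, 146, 101), (11, 154, 109), (9, 162, 52), (109, 201, 132), (108, 218, 191), (107, 207, 220), (108, 201, 219)]
row 140 [(10, 148, 110), (11, 152, 109), (11, 158, 110), (11, 148, 110), (11, 151, 108), (9, 148, 107), (11, 155, 107), (9, 138, 107), (11, 148, 105), (11, 164, 98), (10, 143, 105), (11, 161, 103), (11, 153, 55), (165, 49, 42), (107, 216, 185), (108, 211, 220), (108, 204, 219)]
row 150 [(10, 151, 108), (11, 151, 105), (10, 153, 110), (10, 137, 112), (12, 165, 108), (10, 140, 109), (12, 145, 109), (11, 153, 108), (8, 133, 107), (12, 165, 99), (11, 152, 104), (11, 154, 101), (13, 164, 67), (10, 170, 51), (107, 217, 180), (107, 212, 220), (107, 210, 217)]
```

```bash
python3 - <<'E'
from h import *
C=cam("wrist");a=cv2.imread("pics/w14.png").astype(float);b=a[:,:,0]-a[:,:,2];g=a[:,:,2]
def cross(v,lev):
    k=np.argmax(v>lev);return k-1+(lev-v[k-1])/(v[k]-v[k-1])
for u in(290,340,400,430):
    w=g[58:68,u-2:u+3].mean(1);B=cross(b[58:75,u-2:u+3].mean(1),50)+58;W=cross(-w,-95)+58
    p=onz(C,(u,W),.038);q=onz(C,(u,B),.032);print("back",u,round(W,2),round(B,2),"gap mm along x",((p-q)[:2]@[.9955,-.095]*1000).round(2),p[:2].round(4))
for v in(100,115,130,145):
    W=cross(-g[v-2:v+3,238:252].mean(0),-78)+238;B=cross(b[v-2:v+3,238:256].mean(0),50)+238
    p=onz(C,(W,v),.038);q=onz(C,(B,v),.032);print("left",v,round(W,2),round(B,2),"gap mm along y",((p-q)[:2]@[.095,.9955]*1000).round(2),p[:2].round(4))
E
```

```text
back 290 63.63 66.55 gap mm along x 0.33 [ 0.5323 -0.1982]
back 340 63.74 66.94 gap mm along x 0.42 [ 0.5307 -0.2142]
back 400 63.75 67.38 gap mm along x 0.56 [ 0.5289 -0.2334]
back 430 63.74 67.49 gap mm along x 0.59 [ 0.528 -0.243]
left 100 244.18 247.39 gap mm along y 0.5 [ 0.5226 -0.1821]
left 115 244.63 247.59 gap mm along y 0.43 [ 0.5178 -0.1817]
left 130 245.19 248.12 gap mm along y 0.43 [ 0.5129 -0.1813]
left 145 245.63 248.4 gap mm along y 0.39 [ 0.508  -0.1808]
```

>>> step_arm --moves '[{"rx":0,"ry":0,"rz":-0.4,"dx":0.6,"dy":0.5,"dz":0,"gripper":-1},{"rx":0,"ry":0,"rz":-0.4,"dx":0.7,"dy":0,"dz":0,"gripper":-1},{"rx":0,"ry":0,"rz":0,"dx":0.5,"dy":-0.5,"dz":0,"gripper":-1},{"rx":0,"ry":0,"rz":0,"dx":0,"dy":-0.5,"dz":0,"gripper":-1},{"rx":0,"ry":0,"rz":0,"dx":0,"dy":0,"dz":0,"gripper":-1}]'

```text
clock: 23.6
tcp_pos: [0.4461, -0.1883, 0.0398]
orientation: [3.135, -0.133, -0.011]
contact_force: [-12.7, -10.0, 9.3]
grip_width: 0.0238
gripper_force: 80.4
```

```bash
cat > gap.py <<'E'
from h import *
import sys
o=r.get_obs();C=cam("wrist");im=r.grab_frame("wrist");cv2.imwrite(f"pics/{sys.argv[1]}.png",im)
print(o["clock"],o["tcp_pos"],yaw(o),o["contact_force"],o["moment"])
a=im.astype(float);b=a[:,:,0]-a[:,:,2];g=a[:,:,2]
def cross(v,lev):
    k=np.argmax(v>lev);return k-1+(lev-v[k-1])/(v[k]-v[k-1])
for u in(290,340,400,430):
    w=g[58:72,u-2:u+3].mean(1);B=cross(b[58:78,u-2:u+3].mean(1),50)+58;W=cross(-w,-95)+58
    p=onz(C,(u,W),.038);q=onz(C,(u,B),.032);print("back",u,round(W,2),round(B,2),((p-q)[:2]@[.9955,-.095]*1000).round(2))
for v in(100,115,130,145):
    W=cross(-g[v-2:v+3,236:254].mean(0),-78)+236;B=cross(b[v-2:v+3,236:258].mean(0),50)+236
    p=onz(C,(W,v),.038);q=onz(C,(B,v),.032);print("left",v,round(W,2),round(B,2),((p-q)[:2]@[.095,.9955]*1000).round(2))
E
python3 gap.py w15
```

```text
23.6 [ 0.44614932 -0.18828483  0.03975492] -4.851479650286412 [-12.73718275 -10.00489361   9.30797832] [-1.91349912  2.57596364 -0.93445012]
back 290 63.86 66.68 0.32
back 340 64.57 67.39 0.32
back 400 65.36 68.23 0.34
back 430 65.61 68.53 0.35
left 100 246.15 248.59 0.26
left 115 246.47 248.78 0.23
left 130 246.67 249.22 0.33
left 145 247.02 249.4 0.28
```

>>> step_arm --moves '[{"rx":0,"ry":0,"rz":-0.1,"dx":0.8,"dy":-0.4,"dz":0,"gripper":-1},{"rx":0,"ry":0,"rz":-0.1,"dx":0.7,"dy":-0.4,"dz":-0.2,"gripper":-1},{"rx":0,"ry":0,"rz":0,"dx":0,"dy":0,"dz":0,"gripper":-1},{"rx":0,"ry":0,"rz":0,"dx":0,"dy":0,"dz":0,"gripper":-1},{"rx":0,"ry":0,"rz":0,"dx":0,"dy":0,"dz":0,"gripper":-1}]'

```text
clock: 24.28
tcp_pos: [0.4462, -0.1883, 0.0398]
orientation: [3.135, -0.13, -0.015]
contact_force: [-16.3, -10.9, 11.9]
grip_width: 0.024
gripper_force: 80.7
```

```bash
python3 gap.py w16
```

```text
24.275 [ 0.44621768 -0.18825593  0.03975756] -4.7321628318730715 [-16.34481647 -10.90308991  11.93341243] [-2.24119761  3.20854297 -1.04686761]
back 290 64.15 66.83 0.29
back 340 64.77 67.51 0.31
back 400 65.66 68.41 0.32
back 430 66.22 68.91 0.3
left 100 246.62 249.18 0.32
left 115 246.78 249.4 0.35
left 130 247.19 249.53 0.26
left 145 247.5 249.64 0.21
```

>>> step_arm --grip_force 20 --moves '[{"rx":0,"ry":0,"rz":0,"dx":-0.8,"dy":0.4,"dz":0,"gripper":-1},{"rx":0,"ry":0,"rz":0,"dx":-0.7,"dy":0.4,"dz":0,"gripper":-1},{"rx":0,"ry":0,"rz":0,"dx":0,"dy":0,"dz":0,"gripper":-0.35},{"rx":0,"ry":0,"rz":0,"dx":0,"dy":0,"dz":0,"gripper":-0.25},{"rx":0,"ry":0,"rz":0,"dx":0,"dy":0,"dz":0,"gripper":-0.1},{"rx":0,"ry":0,"rz":0,"dx":0,"dy":0,"dz":0,"gripper":0.1},{"rx":0,"ry":0,"rz":0,"dx":0,"dy":0,"dz":0,"gripper":0.2}]'

```text
clock: 25.2
tcp_pos: [0.451, -0.1841, 0.0403]
orientation: [-3.139, 0.114, -0.001]
contact_force: [-0.4, 0.3, -0.4]
grip_width: 0.0512
gripper_force: 0.0
```

```bash
python3 gap.py w17;python3 -c "
from h import *
print(r.get_obs()['grip_width'])"
```

```text
25.2 [ 0.45098518 -0.18408075  0.04031127] -4.161721799154658 [-0.40461708  0.33389061 -0.39305495] [ 0.04078441  0.00182533 -0.02066206]
back 290 62.32 74.91 3.36
back 340 62.86 79.39 4.61
back 400 68.8 81.04 3.33
back 430 42.0 82.83 11.81
left 100 227.25 215.15 -5.13
left 115 226.8 210.32 -6.74
left 130 212.83 166.0 -17.89
left 145 218.12 172.78 -17.48
0.05122938162273652
```

```bash
cat > gap2.py <<'E'
from h import *
import sys
C=cam("wrist");im=r.grab_frame("wrist");cv2.imwrite(f"pics/{sys.argv[1]}.png",im)
a=im.astype(float);b=a[:,:,0]-a[:,:,2];g=a[:,:,2]
def cross(v,lev):
    k=np.argmax(v>lev);return k-1+(lev-v[k-1])/(v[k]-v[k-1])
poly(im,C,.032)
def meas(bl,gl,lev,s):
    # profile runs from outside to the blue: first lasting blue crossing, then last wood-top pixel before it
    ok=np.convolve(bl>50,np.ones(8),"valid")==8;k=int(np.argmax(ok));B=k-1+(50-bl[k-1])/(bl[k]-bl[k-1])
    w=gl[k-12:k][::-1];return B,k-1-cross(w,lev)
for u in(290,330,370,410,430):
    B,W=meas(b[20:140,u-2:u+3].mean(1),g[20:140,u-2:u+3].mean(1),95,1);B+=20;W+=20
    p=onz(C,(u,W),.038);q=onz(C,(u,B),.032);print("back",u,round(W,2),round(B,2),((p-q)[:2]@[.9955,-.095]*1000).round(2))
for v in(110,125,140,155):
    B,W=meas(b[v-2:v+3,190:290].mean(0),g[v-2:v+3,190:290].mean(0),78,1);B+=190;W+=190
    p=onz(C,(W,v),.038);q=onz(C,(B,v),.032);print("left",v,round(W,2),round(B,2),((p-q)[:2]@[.095,.9955]*1000).round(2))
E
python3 gap2.py w18
```

```text
33600
[552 101] [ 0.5193 -0.2828]
[296  82] [ 0.5319 -0.1941]
[292 105] [ 0.5244 -0.1922]
[271 105] [ 0.525  -0.1849]
[256 380] [ 0.4081 -0.1687]
[278 385] [ 0.4047 -0.1783]
[311 380] [ 0.4064 -0.1932]
[337 158] [ 0.5048 -0.2074]
[532 171] [ 0.4948 -0.2791]
back 290 101.58 104.61 0.97
back 330 79.46 83.4 0.88
back 370 87.37 86.5 -0.57
back 410 90.71 89.47 -0.66
back 430 91.21 90.78 -0.39
left 110 270.23 269.82 -0.35
left 125 268.82 269.02 -0.16
left 140 277.36 268.25 -3.36
left 155 260.41 267.29 2.14
```

>>> step_arm --grip_force 60 --moves '[{"rx":0,"ry":0,"rz":0,"dx":-3.3,"dy":3,"dz":0,"gripper":0.2},{"rx":0,"ry":0,"rz":1.3,"dx":-3.3,"dy":2.9,"dz":0,"gripper":0.2},{"rx":0,"ry":0,"rz":0,"dx":0,"dy":0,"dz":0,"gripper":0.2},{"rx":0,"ry":0,"rz":0,"dx":0,"dy":0,"dz":0,"gripper":-0.3},{"rx":0,"ry":0,"rz":0,"dx":0,"dy":0,"dz":0,"gripper":-1},{"rx":0,"ry":0,"rz":0,"dx":0,"dy":0,"dz":0,"gripper":-1},{"rx":0,"ry":0,"rz":0,"dx":0,"dy":0,"dz":0,"gripper":-1},{"rx":0,"ry":0,"rz":0,"dx":0,"dy":0,"dz":0,"gripper":-1}]'

```text
clock: 26.3
tcp_pos: [0.4436, -0.1898, 0.0405]
orientation: [3.138, -0.151, 0.0]
contact_force: [-1.7, 0.3, 5.3]
grip_width: 0.0244
gripper_force: 59.4
```

```bash
python3 gap2.py w19;python3 -c "
from h import *
o=r.get_obs();print(o['tcp_pos'],yaw(o),o['contact_force'],o['moment'])"
```

```text
35979
[538  66] [ 0.5217 -0.284 ]
[277  60] [ 0.532  -0.1958]
[273  84] [ 0.5245 -0.1937]
[251  86] [ 0.5246 -0.186 ]
[253 379] [ 0.4016 -0.1719]
[280 385] [ 0.3972 -0.1837]
[309 380] [ 0.3987 -0.1969]
[320 138] [ 0.5047 -0.2086]
[520 140] [ 0.4971 -0.2804]
back 290 56.41 60.17 0.47
back 330 56.44 60.65 0.61
back 370 56.44 61.4 0.84
back 410 56.39 62.23 1.11
back 430 56.36 62.45 1.19
left 110 250.24 249.92 -0.65
left 125 238.25 250.21 3.52
left 140 255.63 250.34 -2.37
left 155 252.14 250.45 -1.14
[ 0.44359466 -0.18977222  0.040562  ] -5.508219994730801 [-1.33227898  0.24785208  4.96131446] [ 0.1329467   0.3344354  -0.08416969]
```

>>> step_arm --moves '[{"rx":0,"ry":0,"rz":-0.3,"dx":0,"dy":-1,"dz":-0.3,"gripper":-1},{"rx":0,"ry":0,"rz":-0.3,"dx":0,"dy":-1,"dz":0,"gripper":-1},{"rx":0,"ry":0,"rz":-0.3,"dx":1,"dy":-0.5,"dz":0,"gripper":-1},{"rx":0,"ry":0,"rz":0,"dx":1,"dy":0,"dz":0,"gripper":-1},{"rx":0,"ry":0,"rz":0,"dx":0.5,"dy":0,"dz":0,"gripper":-1},{"rx":0,"ry":0,"rz":0,"dx":0,"dy":0,"dz":0,"gripper":-1}]'

```text
clock: 27.1
tcp_pos: [0.4439, -0.188, 0.0405]
orientation: [3.138, -0.128, -0.007]
contact_force: [-7.5, -0.8, 10.1]
grip_width: 0.0241
gripper_force: 60.4
```

```bash
python3 gap2.py w20|tail -9;python3 -c "
from h import *
o=r.get_obs();print(o['tcp_pos'],yaw(o),o['contact_force'],o['moment'])"
```

```text
back 290 56.62 60.23 0.44
back 330 57.43 60.91 0.4
back 370 58.05 61.61 0.43
back 410 58.49 62.5 0.57
back 430 58.79 62.96 0.62
left 110 247.42 250.35 0.45
left 125 247.58 250.4 0.42
left 140 247.76 250.46 0.39
left 155 248.06 250.52 0.32
[ 0.44392404 -0.18802949  0.04055544] -4.68765624753773 [-7.202241   -1.53701183 11.32551739] [-0.27089316  1.44819483 -0.22202986]
```

>>> step_arm --moves '[{"rx":0,"ry":0,"rz":-0.3,"dx":0.5,"dy":-0.6,"dz":-0.3,"gripper":-1},{"rx":0,"ry":0,"rz":0,"dx":0.8,"dy":-0.6,"dz":-0.2,"gripper":-1},{"rx":0,"ry":0,"rz":0,"dx":0.8,"dy":-0.6,"dz":0,"gripper":-1},{"rx":0,"ry":0,"rz":0,"dx":0,"dy":0,"dz":0,"gripper":-1},{"rx":0,"ry":0,"rz":0,"dx":0,"dy":0,"dz":0,"gripper":-1}]'

```text
clock: 27.78
tcp_pos: [0.444, -0.188, 0.0405]
orientation: [3.137, -0.124, -0.013]
contact_force: [-10.0, -6.6, 10.5]
grip_width: 0.0245
gripper_force: 60.3
```

```bash
python3 gap2.py w21|tail -9;python3 -c "
from h import *
o=r.get_obs();print(o['tcp_pos'],yaw(o),o['contact_force'],o['moment'])"
```

```text
back 290 56.8 60.22 0.4
back 330 57.66 61.02 0.38
back 370 58.44 61.9 0.42
back 410 59.23 62.78 0.45
back 430 59.46 63.3 0.54
left 110 247.95 250.57 0.36
left 125 248.23 250.64 0.3
left 140 248.46 250.67 0.24
left 155 248.58 250.76 0.24
[ 0.44400077 -0.18803765  0.04057492] -4.521585442795707 [-10.75212979  -6.82828454  10.25846304] [-1.24714173  2.13149492 -0.43505516]
```

>>> step_arm --moves '[{"rx":0,"ry":0,"rz":-0.3,"dx":0.8,"dy":0,"dz":-0.2,"gripper":-1},{"rx":0,"ry":0,"rz":-0.1,"dx":0.8,"dy":-0.6,"dz":0,"gripper":-1},{"rx":0,"ry":0,"rz":0,"dx":0.8,"dy":-0.8,"dz":0,"gripper":-1},{"rx":0,"ry":0,"rz":0,"dx":0.8,"dy":-0.5,"dz":0,"gripper":-1},{"rx":0,"ry":0,"rz":0,"dx":0,"dy":0,"dz":0,"gripper":-1},{"rx":0,"ry":0,"rz":0,"dx":0,"dy":0,"dz":0,"gripper":-1}]'

```text
clock: 28.58
tcp_pos: [0.4441, -0.1879, 0.0405]
orientation: [3.136, -0.117, -0.022]
contact_force: [-17.9, -10.6, 16.2]
grip_width: 0.0245
gripper_force: 61.6
```

```bash
python3 gap2.py w22|tail -9;python3 -c "
from h import *
o=r.get_obs();print(o['tcp_pos'],yaw(o),o['contact_force'],o['moment'])"
```

```text
back 290 57.17 60.24 0.33
back 330 58.18 61.27 0.34
back 370 59.07 62.35 0.4
back 410 59.93 63.38 0.45
back 430 60.38 63.91 0.48
left 110 248.81 251.51 0.41
left 125 249.07 251.51 0.33
left 140 249.3 251.53 0.27
left 155 249.48 251.54 0.22
[ 0.44415012 -0.18794138  0.04053117] -4.286720770792113 [-18.59579738 -10.44474998  16.80921852] [-2.13268479  3.67715481 -0.58165895]
```

>>> step_arm --moves '[{"rx":0,"ry":0,"rz":-0.5,"dx":0,"dy":1,"dz":-0.3,"gripper":-1},{"rx":0,"ry":0,"rz":-0.5,"dx":0,"dy":0.5,"dz":0,"gripper":-1},{"rx":0,"ry":0,"rz":-0.3,"dx":0.5,"dy":0,"dz":0,"gripper":-1},{"rx":0,"ry":0,"rz":0,"dx":0,"dy":-1,"dz":0,"gripper":-1},{"rx":0,"ry":0,"rz":0,"dx":0,"dy":0,"dz":0,"gripper":-1}]'

```text
clock: 29.25
tcp_pos: [0.4441, -0.1881, 0.0405]
orientation: [3.138, -0.086, -0.023]
contact_force: [-16.9, -9.6, 15.3]
grip_width: 0.0244
gripper_force: 65.0
```

```bash
python3 gap2.py w23|tail -9;python3 -c "
from h import *
o=r.get_obs();print(o['tcp_pos'],yaw(o),o['contact_force'],o['moment'])"
```

```text
back 290 57.19 60.28 0.34
back 330 59.03 62.07 0.33
back 370 60.71 63.7 0.31
back 410 62.48 65.51 0.32
back 430 63.42 66.45 0.32
left 110 252.64 254.73 0.26
left 125 252.5 254.54 0.25
left 140 252.34 254.39 0.26
left 155 252.07 254.13 0.28
[ 0.44415495 -0.18811529  0.04052951] -3.1390896233951318 [-18.05549494  -8.48300997  15.55872781] [-1.95286197  3.70758699 -1.45549008]
```

>>> step_arm --moves '[{"rx":0,"ry":0,"rz":0.1,"dx":-1,"dy":0.5,"dz":0,"gripper":-1},{"rx":0,"ry":0,"rz":0.1,"dx":-1,"dy":0.5,"dz":0,"gripper":-1},{"rx":0,"ry":0,"rz":0.1,"dx":-1,"dy":0.5,"dz":0,"gripper":-1},{"rx":0,"ry":0,"rz":0,"dx":-0.5,"dy":0.3,"dz":0,"gripper":-1},{"rx":0,"ry":0,"rz":0,"dx":0,"dy":0,"dz":0,"gripper":-1}]'

```text
clock: 29.92
tcp_pos: [0.444, -0.1882, 0.0406]
orientation: [3.14, -0.09, -0.013]
contact_force: [-8.9, -5.8, 3.2]
grip_width: 0.0245
gripper_force: 62.7
```

```bash
python3 gap2.py w24|tail -9;python3 -c "
from h import *
o=r.get_obs();print(o['tcp_pos'],yaw(o),o['contact_force'],o['moment'])"
```

```text
back 290 56.76 60.19 0.41
back 330 58.51 61.66 0.32
back 370 60.28 63.39 0.31
back 410 61.8 65.12 0.38
back 430 62.59 65.87 0.36
left 110 251.73 254.12 0.34
left 125 251.64 253.72 0.24
left 140 251.56 253.55 0.22
left 155 251.5 253.47 0.22
[ 0.44395711 -0.18825829  0.04059402] -3.2955160091702203 [-8.77789444 -5.67617997  3.59583799] [-1.17507718  1.85135314 -1.26017016]
```

>>> step_arm --moves '[{"rx":0,"ry":0,"rz":0.1,"dx":-0.9,"dy":0.7,"dz":0,"gripper":-1},{"rx":0,"ry":0,"rz":0.1,"dx":-0.9,"dy":0.7,"dz":0,"gripper":-1},{"rx":0,"ry":0,"rz":0.1,"dx":-0.7,"dy":0.6,"dz":0,"gripper":-1},{"rx":0,"ry":0,"rz":0,"dx":0,"dy":0,"dz":0,"gripper":-1},{"rx":0,"ry":0,"rz":0,"dx":0,"dy":0,"dz":0,"gripper":-1}]'

```text
clock: 30.6
tcp_pos: [0.443, -0.1891, 0.0407]
orientation: [3.14, -0.093, -0.009]
contact_force: [-5.1, -3.3, -0.2]
grip_width: 0.0245
gripper_force: 59.8
```

```bash
python3 gap2.py w25|tail -9;python3 -c "
from h import *
o=r.get_obs();print(o['tcp_pos'],yaw(o),o['contact_force'],o['moment'])"
```

```text
back 290 54.14 60.21 1.17
back 330 55.71 61.3 1.02
back 370 57.31 62.39 0.87
back 410 58.78 63.44 0.74
back 430 59.57 64.17 0.72
left 110 248.77 251.56 0.42
left 125 248.73 251.56 0.45
left 140 248.64 251.56 0.5
left 155 248.61 251.54 0.52
[ 0.44297771 -0.18903472  0.04064937] -3.406180117776664 [-5.43402554 -3.05370208  0.4474473 ] [-0.70960314  1.07814706 -0.72012724]
```

>>> step_arm --grip_force 20 --moves '[{"rx":0,"ry":0,"rz":0.2,"dx":-0.8,"dy":0.6,"dz":0,"gripper":-1},{"rx":0,"ry":0,"rz":0.2,"dx":-0.8,"dy":0.6,"dz":0,"gripper":-1},{"rx":0,"ry":0,"rz":0,"dx":0,"dy":0,"dz":0,"gripper":-0.3},{"rx":0,"ry":0,"rz":0,"dx":0,"dy":0,"dz":0,"gripper":-0.1},{"rx":0,"ry":0,"rz":0,"dx":0,"dy":0,"dz":0,"gripper":0}]'

```text
clock: 31.28
tcp_pos: [0.4453, -0.1891, 0.0418]
orientation: [3.14, -0.097, 0.002]
contact_force: [-0.7, -0.9, 0.0]
grip_width: 0.0425
gripper_force: 0.0
```

```bash
python3 gap2.py w26;python3 -c "
from h import *
o=r.get_obs();print(o['tcp_pos'],yaw(o),o['contact_force'],o['moment'],o['grip_width'])"
```

```text
34709
[536  76] [ 0.5235 -0.2813]
[277  69] [ 0.5312 -0.1919]
[276  91] [ 0.524  -0.1911]
[253  93] [ 0.5238 -0.183 ]
[253 379] [ 0.4017 -0.1726]
[278 385] [ 0.3977 -0.1836]
[308 380] [ 0.3996 -0.1973]
[321 145] [ 0.5043 -0.2063]
[520 148] [ 0.4988 -0.279 ]
back 290 62.35 68.35 1.28
back 330 63.81 69.39 1.14
back 370 65.34 70.4 0.98
back 410 66.67 71.4 0.87
back 430 67.42 71.97 0.81
left 110 249.41 252.14 0.42
left 125 249.27 252.15 0.49
left 140 249.22 252.14 0.52
left 155 249.09 252.16 0.59
[ 0.44504317 -0.189173    0.04172671] -3.555057643038108 [0.26372887 0.18736308 0.04062401] [-0.00489219  0.01253505 -0.02136914] 0.04241827434410816
```

>>> step_arm --grip_force 40 --moves '[{"rx":0,"ry":0,"rz":1.6,"dx":-0.6,"dy":-0.8,"dz":0,"gripper":0},{"rx":0,"ry":0,"rz":0,"dx":0,"dy":0,"dz":0,"gripper":0},{"rx":0,"ry":0,"rz":0,"dx":0,"dy":0,"dz":0,"gripper":-0.4},{"rx":0,"ry":0,"rz":0,"dx":0,"dy":0,"dz":0,"gripper":-1},{"rx":0,"ry":0,"rz":0,"dx":0,"dy":0,"dz":0,"gripper":-1},{"rx":0,"ry":0,"rz":0,"dx":0,"dy":0,"dz":0,"gripper":-1},{"rx":0,"ry":0,"rz":0,"dx":1,"dy":0,"dz":0,"gripper":-1},{"rx":0,"ry":0,"rz":0,"dx":1,"dy":0,"dz":0,"gripper":-1},{"rx":0,"ry":0,"rz":0,"dx":0,"dy":0,"dz":0,"gripper":-1}]'

```text
clock: 32.45
tcp_pos: [0.444, -0.1886, 0.0417]
orientation: [3.138, -0.143, -0.006]
contact_force: [-6.0, 1.1, 14.0]
grip_width: 0.0249
gripper_force: 40.9
```

```bash
python3 gap2.py w27|tail -9;python3 -c "
from h import *
o=r.get_obs();print(o['tcp_pos'],yaw(o),o['contact_force'],o['moment'],o['grip_width'])"
```

```text
back 290 57.47 63.39 1.19
back 330 57.77 63.4 1.1
back 370 58.04 63.42 1.02
back 410 58.24 63.49 0.98
back 430 58.28 63.5 0.97
left 110 244.22 246.67 0.24
left 125 244.6 247.38 0.37
left 140 244.99 247.57 0.3
left 155 245.5 248.13 0.34
[ 0.44396528 -0.18857425  0.04167867] -5.213893508873703 [-6.13308285  1.24677017 12.81700946] [0.28125788 1.35982027 0.00868878] 0.024798944604966774
```

>>> step_arm --moves '[{"rx":0,"ry":0,"rz":0,"dx":0,"dy":0,"dz":-0.8,"gripper":-1},{"rx":0,"ry":0,"rz":0,"dx":0.5,"dy":0,"dz":0,"gripper":-1},{"rx":0,"ry":0,"rz":0,"dx":0.8,"dy":0,"dz":0,"gripper":-1},{"rx":0,"ry":0,"rz":0,"dx":0.8,"dy":-0.2,"dz":0,"gripper":-1},{"rx":0,"ry":0,"rz":0,"dx":0,"dy":0,"dz":0,"gripper":-1},{"rx":0,"ry":0,"rz":0,"dx":0,"dy":0,"dz":0,"gripper":-1}]'

```text
clock: 33.25
tcp_pos: [0.4449, -0.1884, 0.0417]
orientation: [-3.138, 0.144, 0.009]
contact_force: [-9.3, 1.6, 7.5]
grip_width: 0.0245
gripper_force: 40.3
```

```bash
python3 gap2.py w28|tail -9;python3 -c "
from h import *
o=r.get_obs();print(o['tcp_pos'],yaw(o),o['contact_force'],o['moment'],o['grip_width'])"
```

```text
back 290 60.36 63.41 0.34
back 330 60.55 63.52 0.32
back 370 60.7 63.61 0.3
back 410 60.93 63.92 0.33
back 430 61.05 63.99 0.31
left 110 244.62 247.38 0.35
left 125 245.15 247.56 0.24
left 140 245.54 248.1 0.3
left 155 245.84 248.41 0.32
[ 0.44486209 -0.18840755  0.04170748] -5.238668081452286 [-8.32070423  0.82412508  7.30116587] [ 0.30613839  1.85401132 -0.25791863] 0.024574879314194293
```

>>> step_arm --grip_force 60 --moves '[{"rx":0,"ry":0,"rz":-0.1,"dx":1.2,"dy":-0.5,"dz":-0.2,"gripper":-1},{"rx":0,"ry":0,"rz":-0.1,"dx":1.2,"dy":-0.8,"dz":-0.2,"gripper":-1},{"rx":0,"ry":0,"rz":0,"dx":1,"dy":-0.8,"dz":0,"gripper":-1},{"rx":0,"ry":0,"rz":0,"dx":0,"dy":0,"dz":0,"gripper":-1},{"rx":0,"ry":0,"rz":0,"dx":0,"dy":0,"dz":0,"gripper":-1}]'

```text
clock: 33.92
tcp_pos: [0.445, -0.1883, 0.0418]
orientation: [3.137, -0.142, -0.019]
contact_force: [-16.4, -2.9, 13.7]
grip_width: 0.0245
gripper_force: 59.7
```

```bash
python3 gap2.py w29|tail -9;python3 -c "
from h import *
o=r.get_obs();print(o['tcp_pos'],yaw(o),o['contact_force'],o['moment'],o['grip_width'])"
```

```text
back 290 60.54 63.5 0.35
back 330 60.94 63.58 0.26
back 370 61.23 63.92 0.27
back 410 61.37 64.25 0.33
back 430 61.42 64.38 0.35
left 110 245.14 247.56 0.24
left 125 245.51 248.09 0.31
left 140 245.82 248.39 0.32
left 155 246.4 248.62 0.21
[ 0.44499694 -0.1883098   0.0417744 ] -5.18494330616177 [-16.15487254  -3.80859242  13.43402062] [-0.51985662  3.3618588  -0.24149402] 0.02448966639641315
```

>>> step_arm --moves '[{"rx":0,"ry":0,"rz":-0.2,"dx":0,"dy":-1,"dz":0,"gripper":-1},{"rx":0,"ry":0,"rz":-0.1,"dx":0,"dy":-1,"dz":0,"gripper":-1},{"rx":0,"ry":0,"rz":0,"dx":0,"dy":0,"dz":0,"gripper":-1},{"rx":0,"ry":0,"rz":0,"dx":0,"dy":0,"dz":0,"gripper":-1}]'

```text
clock: 34.48
tcp_pos: [0.445, -0.1882, 0.0418]
orientation: [3.136, -0.138, -0.019]
contact_force: [-16.1, -8.0, 11.9]
grip_width: 0.0245
gripper_force: 59.6
```

```bash
python3 gap2.py w30|tail -9;python3 -c "
from h import *
o=r.get_obs();print(o['tcp_pos'],yaw(o),o['contact_force'],o['moment'],o['grip_width'])"
```

```text
back 290 60.57 63.5 0.34
back 330 61.18 63.91 0.28
back 370 61.44 64.33 0.33
back 410 61.7 64.54 0.32
back 430 61.96 64.85 0.33
left 110 246.01 248.48 0.29
left 125 246.48 248.64 0.19
left 140 246.68 249.14 0.31
left 155 247.15 249.4 0.25
[ 0.44502355 -0.18822122  0.04178753] -5.023206393562391 [-16.91108563  -9.1464209   12.63981327] [-1.69687476  3.3225169  -0.42019397] 0.024312315913237088
```

>>> step_arm --moves '[{"rx":0,"ry":0,"rz":0.1,"dx":-1,"dy":1,"dz":0,"gripper":-1},{"rx":0,"ry":0,"rz":0.1,"dx":-1,"dy":1,"dz":0,"gripper":-1},{"rx":0,"ry":0,"rz":0.1,"dx":-1,"dy":0.7,"dz":0,"gripper":-1},{"rx":0,"ry":0,"rz":0,"dx":-1,"dy":0.5,"dz":0,"gripper":-1},{"rx":0,"ry":0,"rz":0,"dx":0,"dy":0,"dz":0,"gripper":-1}]'

```text
clock: 35.15
tcp_pos: [0.4449, -0.1884, 0.0419]
orientation: [3.138, -0.14, -0.007]
contact_force: [-5.9, -1.3, 0.0]
grip_width: 0.0243
gripper_force: 59.0
```

```bash
python3 gap2.py w31|tail -9;python3 -c "
from h import *
o=r.get_obs();print(o['tcp_pos'],yaw(o),o['contact_force'],o['moment'],o['grip_width'])"
```

```text
back 290 60.39 63.42 0.33
back 330 60.71 63.65 0.3
back 370 61.11 64.19 0.35
back 410 61.33 64.37 0.34
back 430 61.42 64.42 0.32
left 110 245.45 247.85 0.24
left 125 245.7 248.37 0.34
left 140 246.17 248.52 0.24
left 155 246.58 248.75 0.19
[ 0.44484286 -0.18842227  0.04191231] -5.116125060797758 [-5.879083   -0.76817549  0.47526832] [-0.27042827  1.28497892 -0.38532156] 0.02436026649199847
```

>>> step_arm --moves '[{"rx":0,"ry":0,"rz":0.1,"dx":-1,"dy":0.2,"dz":0,"gripper":-1},{"rx":0,"ry":0,"rz":0,"dx":0,"dy":0,"dz":0,"gripper":-1},{"rx":0,"ry":0,"rz":0,"dx":0,"dy":0,"dz":0,"gripper":0.1},{"rx":0,"ry":0,"rz":0,"dx":0,"dy":0,"dz":0,"gripper":0.1},{"rx":0,"ry":0,"rz":0,"dx":0,"dy":0,"dz":0,"gripper":0.1}]'

```text
clock: 35.83
tcp_pos: [0.4474, -0.1877, 0.043]
orientation: [3.139, -0.139, 0.003]
contact_force: [0.9, 0.8, -0.1]
grip_width: 0.0472
gripper_force: 0.0
```

```bash
python3 gap2.py w32;python3 -c "
from h import *
o=r.get_obs();print(o['clock'],o['tcp_pos'],yaw(o),o['contact_force'],o['moment'],o['grip_width'])"
```

```text
33931
[533  76] [ 0.5232 -0.2817]
[278  72] [ 0.5323 -0.193 ]
[272  97] [ 0.5242 -0.1901]
[252  97] [ 0.5248 -0.183 ]
[257 380] [ 0.4024 -0.1715]
[279 385] [ 0.3988 -0.1812]
[311 380] [ 0.4003 -0.196 ]
[320 147] [ 0.5051 -0.2061]
[516 147] [ 0.4988 -0.2783]
back 290 69.19 72.23 0.45
back 330 69.48 72.42 0.42
back 370 69.69 72.72 0.45
back 410 70.17 73.22 0.45
back 430 70.25 73.31 0.46
left 110 248.73 251.37 0.39
left 125 249.21 251.5 0.28
left 140 249.53 251.64 0.22
left 155 249.7 252.12 0.34
35.875 [ 0.44714335 -0.18770533  0.04295006] -5.059652644730436 [ 0.25631725  0.12729991 -0.56948236] [ 0.03860794 -0.04419152  0.02712079] 0.04689244419462117
```

>>> step_arm --moves '[{"rx":0,"ry":0,"rz":0,"dx":0,"dy":0,"dz":-10,"gripper":0.1},{"rx":0,"ry":0,"rz":0,"dx":0,"dy":0,"dz":-25,"gripper":0.1},{"rx":0,"ry":0,"rz":0,"dx":0,"dy":0,"dz":-45,"gripper":0.1},{"rx":0,"ry":0,"rz":0,"dx":0,"dy":0,"dz":-50,"gripper":-1},{"rx":0,"ry":0,"rz":0,"dx":0,"dy":0,"dz":-47,"gripper":-1},{"rx":0,"ry":0,"rz":0,"dx":20,"dy":10.8,"dz":0,"gripper":-1},{"rx":0,"ry":0,"rz":0,"dx":40,"dy":21.4,"dz":0,"gripper":-1},{"rx":0,"ry":0,"rz":0,"dx":40,"dy":21.4,"dz":0,"gripper":-1},{"rx":0,"ry":0,"rz":0,"dx":40,"dy":21.4,"dz":0,"gripper":-1},{"rx":0,"ry":0,"rz":0,"dx":40,"dy":21.4,"dz":0,"gripper":-1},{"rx":0,"ry":0,"rz":0.4,"dx":31.8,"dy":16.8,"dz":0,"gripper":-1},{"rx":0,"ry":0,"rz":0,"dx":0,"dy":0,"dz":20,"gripper":-1},{"rx":0,"ry":0,"rz":0,"dx":0,"dy":0,"dz":0,"gripper":-1}]'

```text
clock: 37.5
tcp_pos: [0.6453, -0.3183, 0.1973]
orientation: [-3.136, 0.15, 0.008]
contact_force: [-0.4, 0.8, -0.5]
grip_width: -0.0001
gripper_force: 0.0
```

>>> step_arm --moves '[{"rx":0,"ry":0,"rz":0,"dx":3,"dy":0,"dz":30,"gripper":-1},{"rx":0,"ry":0,"rz":0,"dx":0,"dy":0,"dz":35,"gripper":-1},{"rx":0,"ry":0,"rz":0,"dx":0,"dy":0,"dz":23,"gripper":-1},{"rx":0,"ry":0,"rz":0,"dx":-8,"dy":0,"dz":0,"gripper":-1},{"rx":0,"ry":0,"rz":0,"dx":-8,"dy":0,"dz":-1,"gripper":-1},{"rx":0,"ry":0,"rz":0,"dx":-8,"dy":0,"dz":-1.5,"gripper":-1},{"rx":0,"ry":0,"rz":0,"dx":-8,"dy":0,"dz":-1.5,"gripper":-1},{"rx":0,"ry":0,"rz":0,"dx":-8,"dy":0,"dz":-1.5,"gripper":-1},{"rx":0,"ry":0,"rz":0,"dx":-8,"dy":0,"dz":-1.5,"gripper":-1},{"rx":0,"ry":0,"rz":0,"dx":-8,"dy":0,"dz":-1.5,"gripper":-1}]'

```text
clock: 38.75
tcp_pos: [0.5945, -0.3146, 0.1216]
orientation: [3.137, -0.151, 0.003]
contact_force: [-0.4, -0.4, -0.7]
grip_width: 0.0001
gripper_force: 0.1
```

>>> step_arm --moves '[{"rx":0,"ry":0,"rz":0,"dx":-5,"dy":0,"dz":0,"gripper":-1},{"rx":0,"ry":0,"rz":0,"dx":-4,"dy":0,"dz":0,"gripper":-1},{"rx":0,"ry":0,"rz":0,"dx":10,"dy":0,"dz":0,"gripper":-1},{"rx":0,"ry":0,"rz":0,"dx":15,"dy":0,"dz":-20,"gripper":-1},{"rx":0,"ry":0,"rz":0,"dx":0,"dy":0,"dz":-40,"gripper":-1},{"rx":0,"ry":0,"rz":0,"dx":-40,"dy":-5,"dz":-40,"gripper":-1},{"rx":0,"ry":0,"rz":0,"dx":-50,"dy":-10,"dz":-20,"gripper":-1},{"rx":0,"ry":0,"rz":0,"dx":-50,"dy":-10,"dz":0,"gripper":-1},{"rx":0,"ry":0,"rz":0,"dx":-30,"dy":-10,"dz":0,"gripper":-1},{"rx":0,"ry":0,"rz":0,"dx":0,"dy":0,"dz":0,"gripper":-1}]'

```text
clock: 40.0
tcp_pos: [0.4434, -0.2643, 0.2405]
orientation: [3.138, -0.151, -0.001]
contact_force: [1.1, -0.3, 0.8]
grip_width: -0.0002
gripper_force: 0.0
```

```bash
python3 - <<'E'
from h import *
o=r.get_obs();C=cam("wrist");a=r.grab_frame("wrist");cv2.imwrite("pics/w33.png",a);cv2.imwrite("pics/w33b.png",cv2.resize(a,(800,600),interpolation=cv2.INTER_CUBIC))
print(o["clock"],o["tcp_pos"],yaw(o))
poly(a,C,.032)
g=a.astype(float)
E
```

```text
40.0 [ 0.44343322 -0.26425953  0.24048803] -5.500193362731937
4177
[194  95] [ 0.5322 -0.1931]
[194 103] [ 0.5255 -0.192 ]
[184 106] [ 0.5238 -0.1826]
[196 256] [ 0.3784 -0.1691]
[220 259] [ 0.3728 -0.1929]
[217 130] [ 0.5002 -0.2089]
[204 128] [ 0.5031 -0.1974]
[202  95] [ 0.5316 -0.2002]
```

View pics/w33b.png

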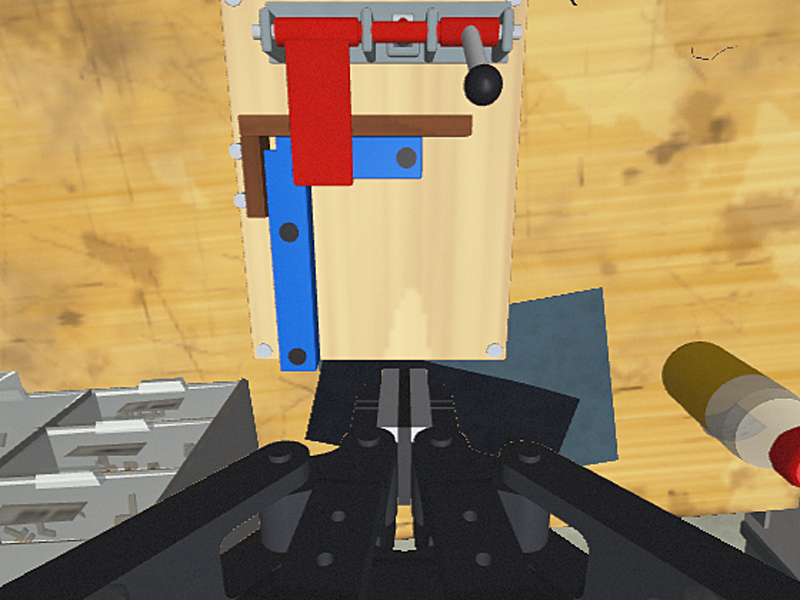

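The flap is shut over the short leg, with its plate at (320,110) and the lever leaning back at (482,85). The square lies flush along both dark sides (edges at row 137 and column 268) with no light gap, and the arm is clear.

```bash
python3 -c "
from bench import r
print(r.hand_in())"
```

```text
the job is handed in; nothing more can be done
None
```

The job is handed in (no verdict was returned): the square lies in the jig corner with no visible gap on either side and the flap is shut on it; the first release turned it 2.6°, so I regripped and pressed it again before shutting the flap.

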